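# Seat a straightedge on two stops and square a board carrier to it

## Task

On the steel inspection plate, slide the straightedge up to the two magnetic stops until it bears on both bolt noses at once, and press it home there for a moment with a few newtons on each. Then slide the board carrier up until its front edge lies flush along the straightedge, and let go, leaving the straightedge still home on both stops. The stops are held by their magnets alone, so feel for the contact and never load either stop with more than about 6 N; leave the bottle, the solder reel and the tip cleaner alone.

Things in the scene. Friction and masses are not known exactly. Their poses are not given: they have to be found in the camera images.
- plate: dark steel plate lying on the bench mat, fixed, 280 (x) by 420 (y) by 12 mm thick; origin at the centre of its underside, so its top is 12 mm above the origin. The straightedge lies across it along x (roughly), the two stops stand on its +y side and the board carrier lies on its -y side; the whole plate may be turned on the bench
- stop_a: magnetic stop toward the plate's -x end: dark block 36 (x) by 30 (y) by 28 mm high on the plate; origin at its underside's centre. A steel stopper bolt, 12 mm thick, axis 14 mm above the plate, points out of its front (-y) face through a nut; its domed nose stands 8 to 38 mm out of that face, set by hand, on each stop differently, and is not measured: find it by feel. It does not give
- stop_b: the second magnetic stop, the same as the first, toward the plate's +x end, 130 to 170 mm from it and up to 10 mm farther forward or back; its bolt is set independently (nose 8 to 38 mm out of the block's front face)
- button_a (a joint): white sprung seat-switch button, 5 mm thick, in the bolt nose of stop_a: travel in m, 0 = fully out, standing 3 mm ahead of the nose; 0.003 = pushed in level with the nose, the straightedge then bears on the nose itself. Very light spring (under 0.3 N)
- button_b (a joint): white sprung seat-switch button, 5 mm thick, in the bolt nose of stop_b: travel in m, 0 = fully out, standing 3 mm ahead of the nose; 0.003 = pushed in level with the nose, the straightedge then bears on the nose itself. Very light spring (under 0.3 N)
- straightedge: loose aluminium straightedge, ruler ticks on top, plain bar 250 mm long (x), 18 wide (y), 25 high, about 0.35 kg, flat on the plate between stops and carrier; origin at the centre of its underside. Its +y side face looks to the stops: it bears on a nose that is 9 mm from the bar's middle line. It slides on the plate with friction of 1 to 4 N and stays where left
- carrier: loose black board carrier, green circuit board in its top, 120 mm (x) by 100 (y) by 10 thick, about 0.32 kg, on the plate; origin at the centre of its underside; +y is its front edge. Upright grip rib near its rear (-y) edge: 60 long (x), 12 thick (y), 22 tall above the carrier's top, middle line 40 mm behind the carrier's centre. Connectors 9 mm tall stand 70 mm or more ahead of the rib
- carrier_left (a point): one end of the carrier's front edge (its -x, +y corner), 5 mm above its underside
- carrier_right (a point): the other end of the carrier's front edge (its +x, +y corner), 5 mm above its underside
- carrier_rib (a point): middle of the carrier's grip rib, 11 mm below the rib's top and 11 mm above the carrier's top; axes as the carrier's
- flux_bottle: white flux bottle with a black cap, 38 mm in diameter, 95 mm tall, standing on the mat beside the plate; origin at the centre of its underside; leave alone
- solder_reel: solder reel standing on its end, 55 mm in diameter, 40 mm tall, on the mat beyond the plate; origin at the centre of its underside; leave alone
- tip_cleaner: round steel soldering-tip cleaner with brass wool, 76 mm in diameter, 56 mm tall, on the mat beside the plate; origin at the centre of its underside; leave alone
Things that resemble listed ones, but are neither listed nor needed, are in the scene too. Leave any pink or yellow look-alike of the carrier alone.

How it is judged (in metres and radians):
On the way:
1. the straightedge is pressed home on both stops at once (more than 1.5 N on each), without the carrier touching it (contact force between straightedge and stop_a above 1.5 N and contact force between straightedge and stop_b above 1.5 N and contact force between straightedge and carrier below 0.1 N), for 0.2 s.
At the end, for the whole second after the job is handed in: The straightedge lies flat along both stops with both seat buttons in by more than 1.5 of 3 mm; the carrier lies flat with both ends of its front edge within 1.5 mm of the straightedge's other face and within its length; both are at rest on the plate (value of joint each of button_a, button_b above 0.0015 m and y of stop_a in the frame of straightedge between 0.026 and 0.066 m and y of stop_b in the frame of straightedge between 0.026 and 0.066 m and x of each of stop_a, carrier_left in the frame of straightedge above -0.125 m and x of each of stop_b, carrier_right in the frame of straightedge below 0.125 m and y of carrier_left in the frame of straightedge between -0.0105 and -0.007 m and y of carrier_right in the frame of straightedge between -0.0105 and -0.007 m and z of each of straightedge, carrier in the frame of plate below 0.0135 m and angle between each of straightedge, carrier's own z axis and vertical below 0.05 rad and linear speed of each of straightedge, carrier below 0.01 m/s); the robot touches nothing.
It fails at once if a stop is loaded with more than 8 N (it would shift on its magnet) (contact force between any of stop_a, stop_b and anything else above 8 N).
It fails at once if a bystander is moved by more than 15 mm (distance of any of flux_bottle, solder_reel, tip_cleaner from where it was at the start of the episode above 0.015 m).
It also fails if it takes over 72 s, if anything falls off the work surface, if the arm or the gripper's body presses on something with over 40 N, if the wrist force passes 120 N, or if a joint passes its speed limit or range.

## Robot

A 6-joint arm with a two-finger parallel gripper is mounted at the origin on the work surface. World frame = base frame: x ahead of the robot, y to its left, z up, the work surface at z = 0. Lengths are in mm, angles in rad, forces in N, time in s.
With the tool pointing down it reaches from about 350 to 725 mm from the base axis. Payload 4.3 kg.
Tool frame: the origin (TCP) lies midway between the tips of the shut fingers; the grasp point (between the pads) lies 19 mm behind it; z points along the fingers, y is the line along which they close (so a half turn about z gives the same grasp; the last joint's range is limited). The gripper opens to 85 mm and grips with 20 to 120 N. Pads are 22 mm wide; open, the fingers measure 114 mm over their backs; the gripper's body (76 mm by 85 mm) begins 54 mm behind the grasp point. The pads swing forward as they close: fully open they stand 13 mm farther back than shut.
Start: joints at [-1.46, 0.377, 0.081, 1.274, 0, 1.46], TCP at [125.939, -561.079, 200.629] pointing down, gripper open.
Joint ranges: [-2.72, 2.72], [-0.84, 1.66], [-1.02, 1.22], [-1.77, 2.12], [-1.37, 1.28], [-3.14, 3.14]. Speed limits (rad/s): [2.57, 2.57, 3.14, 3.14, 3.14, 3.14].

## Interface

Orientations are given as a unit quaternion [w, x, y, z].
In Python, from cell import bot gives the robot as it stands.
- The arm moves only by the tool apply_moves, never from a script. Its argument "targets" is a list of rows, each an object of numbers: "x", "y", "z": the shift along the tool's x, y, z in cm; "ax", "ay", "az": the turn, a rotation vector about the tool's x, y, z in rad. A call has 1 to 12 rows; each row is the pose to reach, as a shift and turn from the pose commanded when the call began, along the tool's axes at that moment; what a row does not reach only later rows make up. A row lasts 1/8 s, in which the tool goes at most 62.5 mm and 10.7 degrees, less where a joint would pass 70% of its speed; a pose out of reach is approached as far as the arm can. A call with a gripper value outside its range is refused whole. "hand" is the finger opening in cm, from 0 to 8.54, set as the call begins (left out, the last holds). The fingers move at their own pace and stop on an object; "newtons" is the grip in N (left out, the last holds). Time passes only in rows, so rows that repeat a pose let the fingers close. It gives the time, the measured TCP pose, the force, the opening and the grip force at its end, in the units of the state.
- bot.get_obs(): the state, without advancing time (a new reading comes with each control period).
- bot.get_image(name): name is "scene" or "top"; returns a dict with "img" (384x512x3 uint8, blue, green, red), "fx", "fy", "cx", "cy" (pixels), "k1" (the pictures are not rectified: a ray, as slopes to the right and down, at radius r is drawn at 1 + k1 r^2 times it, then the intrinsics apply), "view" (4x4, takes a point from world to camera coordinates). Camera axes: x right, y down, z forward; pixel columns grow to the right and rows downward; lengths in mm; the calibration is good to about 2 mm. A picture is of the moment at which its call begins. There is no depth.
- bot.hand_in(): hands the job in; it is judged then, once.
The state is a dict: "t": time; "qpos": joint angles; "qd": joint speeds; "joint_efforts": joint torques, N m; "eef_pos": TCP position; "ee_rot": TCP orientation; "force": force on the tool from outside, world axes, zero at the start; "ft_torque": the same for the moment, N m; "gripper_width": finger opening in mm; "gripper_force": force on a finger pad.
Only numpy, scipy, OpenCV 4.12 (cv2) and the standard library are available. Lean on these libraries where they do the work, as an engineer would, in place of code of your own. Each camera call takes 0.05 s, during which the arm holds its last target. There are 200 camera calls.

## Working session

There is one attempt and no reset: what is moved stays moved. The work goes in short steps, Python scripts to look and compute and a tool call to move; the robot and the scene stay as the last step left them, time stands still between calls to the robot, and variables do not carry over. Pictures are saved under pics/ and viewed, at most 10 in all, crops included, and the job is handed in when it is done.

Besides the shell and the picture viewer there is one more tool, called after ">>>" as name(argument=value, ...), one argument or row to a line, values as JSON. apply_moves: Moves the arm, as the interface text tells. Its arguments: {"type":"object","properties":{"targets":{"type":"array","items":{"type":"object","properties":{"x":{"type":"number"},"y":{"type":"number"},"z":{"type":"number"},"ax":{"type":"number"},"ay":{"type":"number"},"az":{"type":"number"}}}},"hand":{"type":"number"},"newtons":{"type":"number"}},"required":["targets"]}

```bash
ls; mkdir -p pics; python3 - <<'E'
from cell import bot
import cv2,json,numpy as np
o=bot.get_obs();print({k:np.round(v,3).tolist() for k,v in o.items()})
for n in("scene","top"):
    d=bot.get_image(n);cv2.imwrite(f"pics/{n}0.png",d["img"])
    np.savez(f"{n}.npz",**d);print(n,d["fx"],d["fy"],d["cx"],d["cy"],d["k1"],np.round(d["view"],4).tolist())
a=cv2.imread("pics/scene0.png");b=cv2.imread("pics/top0.png")
E
```

```text
pics
{'t': 0.0, 'qpos': [-1.46, 0.378, 0.08, 1.274, 0.0, 1.46], 'qd': [0.0, -0.002, 0.001, 0.0, -0.001, 0.001], 'joint_efforts': [0.002, -46.36, 26.988, 0.021, -0.0, -0.0], 'eef_pos': [125.857, -560.321, 199.65], 'ee_rot': [-0.001, 0.994, 0.11, 0.0], 'force': [-0.32, -0.245, 0.116], 'ft_torque': [-0.02, -0.055, -0.005], 'gripper_force': 0.0, 'gripper_width': 85.452}
scene 405.07399609046644 405.07399609046644 259.8729387533358 189.73921815908585 -0.03946602500613472 [[0.2385, 0.971, -0.0157, -73.5499], [0.8112, -0.2081, -0.5465, -395.8937], [-0.534, 0.1176, -0.8373, 1475.1688], [0.0, 0.0, 0.0, 1.0]]
top 363.5314177818472 363.5314177818472 259.3104361693463 188.53539096168967 -0.0869347131156993 [[-0.0052, -0.9998, -0.0169, -26.4963], [-0.9987, 0.006, -0.0503, 510.1599], [0.0504, 0.0166, -0.9986, 929.4227], [0.0, 0.0, 0.0, 1.0]]
```

View pics/top0.png

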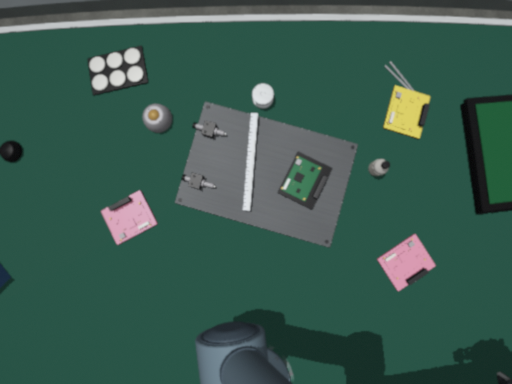

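View pics/scene0.png

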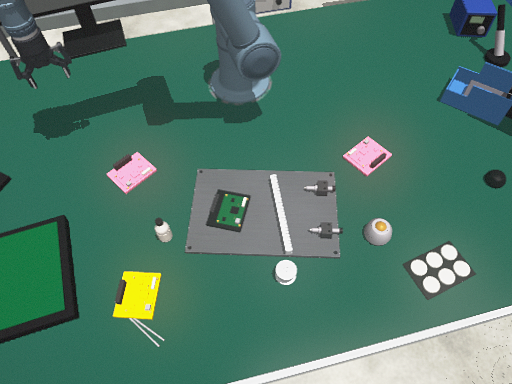

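```bash
cat > h.py <<'E'
import cv2,numpy as np
def cam(d):
    K=np.array([[d["fx"],0,d["cx"]],[0,d["fy"],d["cy"]],[0,0,1]],float);return K,np.array([d["k1"],0,0,0,0],float),np.array(d["view"],float)
def ray(d,uv,z):
    K,D,V=cam(d);p=cv2.undistortPoints(np.array(uv,float).reshape(-1,1,2),K,D).reshape(-1,2)
    R=V[:3,:3];c=-R.T@V[:3,3];w=np.c_[p,np.ones(len(p))]@R
    return (c+w*((z-c[2])/w[:,2])[:,None])[:,:2]
def proj(d,X):
    K,D,V=cam(d);return cv2.projectPoints(np.array(X,float).reshape(-1,1,3),V[:3,:3],V[:3,3],K,D)[0].reshape(-1,2)
def rect(p):
    (c,(w,h),_)=r=cv2.minAreaRect(np.array(p,np.float32));b=cv2.boxPoints(r);e=[b[1]-b[0],b[2]-b[1]];e=max(e,key=np.linalg.norm)
    return np.round(c,1),np.round(sorted((w,h)),1),np.round(np.degrees(np.arctan2(e[1],e[0]))%180,2)
E
python3 - <<'E'
from h import *
D={n:np.load(n+".npz") for n in("scene","top")}
for n,box in(("top",(170,95,370,255)),("scene",(175,155,375,275))):
    d=D[n];im=d["img"];x0,y0,x1,y1=box
    hsv=cv2.cvtColor(im,cv2.COLOR_BGR2HSV)
    def big(m,k=1):
        q=np.zeros_like(m);q[y0:y1,x0:x1]=m[y0:y1,x0:x1];c=cv2.findContours(q,0,cv2.CHAIN_APPROX_NONE)[0]
        return sorted(c,key=cv2.contourArea)[-k:]
    for c in big(((hsv[...,2]>150)&(hsv[...,1]<60)).astype(np.uint8),2): print(n,"white",cv2.contourArea(c),rect(ray(d,c[:,0],37)))
    for c in big(((hsv[...,1]>120)&(hsv[...,0]>50)&(hsv[...,0]<90)&(hsv[...,2]>60)).astype(np.uint8),2): print("green",cv2.contourArea(c),c[:,0].mean(0),rect(ray(d,c[:,0],22)))
    g=(hsv[...,1]<60).astype(np.uint8);c=big(cv2.morphologyEx(g,cv2.MORPH_OPEN,np.ones((7,7))))[0];print("plate",cv2.contourArea(c),rect(ray(d,c[:,0],12)))
a=[cv2.resize(D["top"]["img"][95:250,170:365],None,fx=4,fy=3.8,interpolation=cv2.INTER_CUBIC)]
cv2.imwrite("pics/c1.png",a[0][:600])
E
```

```text
top white 147.0 (array([737.8, -37.8]), array([23.7, 51.5]), np.float32(89.42))
top white 672.0 (array([578.8,  -5.6]), array([ 20.1, 249.8]), np.float32(175.14))
green 31234.5 [269.41473397 173.22237381] (array([547.9, -54.8]), array([416. , 523.6]), np.float32(89.48))
plate 17021.0 (array([554.8, -46.6]), array([288.9, 424.6]), np.float32(73.81))
scene white 252.0 (array([747.7, -39.4]), array([38.4, 54.2]), np.float32(75.78))
scene white 514.5 (array([585.7,  -7.9]), array([ 20.7, 260.3]), np.float32(175.15))
green 1391.0 [347.75337838 250.85810811] (array([730.8, 136.6]), array([146.4, 147.5]), np.float32(75.63))
green 1425.5 [250.77492877 162.91452991] (array([402.5, -54.6]), array([ 91.1, 369.8]), np.float32(75.48))
plate 12333.0 (array([554.4, -49.8]), array([284.1, 420.4]), np.float32(73.67))
```

View pics/c1.png

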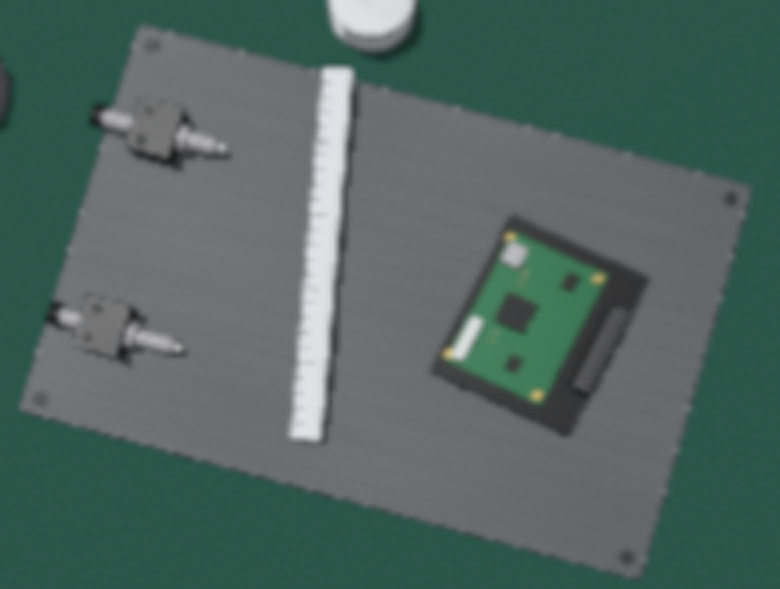

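```bash
python3 - <<'E'
from h import *
t=np.load("top.npz");s=np.load("scene.npz")
f=lambda l:np.array([(170+x/4,95+y/3.8) for x,y in l])
yaw=np.radians(73.74-90);R=np.array([[np.cos(yaw),-np.sin(yaw)],[np.sin(yaw),np.cos(yaw)]])
o=np.array([554.6,-48.2])
def show(n,p):print(n,"world",np.round(p,1).tolist(),"plate",np.round((p-o)@R,1).tolist())
def deg(v):return np.round(np.degrees(np.arctan2(v[1],v[0])),2)
n=ray(t,f([(228,150),(184,348)]),26);show("noses b,a",n);print("nose line",deg(n[0]-n[1]))
b=ray(t,f([(157,130),(102,326)]),40);show("blocks b,a",b);print(deg(b[0]-b[1]))
c=ray(t,f([(513,215),(648,275),(570,435),(432,372)]),22);show("carrier",c);show("cc",c.mean(0));print([np.linalg.norm(c[i]-c[i-1]).round(1) for i in range(4)],[deg(c[0]-c[3]),deg(c[1]-c[2]),deg(c[0]-c[1]),deg(c[3]-c[2])])
bar=ray(t,f([(337,67),(306,440)]),37);show("bar ends",bar);show("bar c",bar.mean(0));print("bar",deg(bar[0]-bar[1]))
r=ray(t,f([(622,310),(583,390)]),40);show("rib top",r)
# cross-check in scene view
for k,X in(("noses",np.c_[n,[26,26]]),("carrier",np.c_[c,[22]*4]),("bar",np.c_[bar,[37]*2])):print(k,proj(s,X).round(0).tolist())
big=cv2.resize(s["img"][160:265,180:350],None,fx=4.7,fy=4.7,interpolation=cv2.INTER_CUBIC)
for X in list(np.c_[n,[26,26]])+list(np.c_[c,[22]*4])+list(np.c_[bar,[37]*2]):
    u=(proj(s,X)[0]-[180,160]+.5)*4.7;cv2.circle(big,tuple(int(q) for q in u),3,(0,0,255),1)
cv2.imwrite("pics/c2.png",big)
E
```

```text
noses b,a world [[649.7, 53.2], [515.0, 81.4]] plate [[62.9, 124.0], [-74.3, 113.4]]
nose line -11.83
blocks b,a world [[661.0, 97.2], [529.2, 131.7]] plate [[61.5, 169.4], [-74.7, 165.6]]
-14.68
carrier world [[604.4, -130.4], [563.0, -216.9], [455.1, -165.3], [498.1, -77.4]] plate [[70.8, -65.0], [55.3, -159.6], [-62.7, -140.3], [-46.1, -43.8]]
cc world [530.1, -147.5] plate [4.3, -102.2]
[np.float64(118.8), np.float64(95.9), np.float64(119.6), np.float64(97.9)] [np.float64(-26.54), np.float64(-25.59), np.float64(64.42), np.float64(63.96)]
bar ends world [[703.5, -17.8], [452.8, 2.8]] plate [[134.5, 70.9], [-112.0, 20.5]]
bar c world [578.2, -7.5] plate [11.2, 45.7]
bar -4.7
rib top world [[537.8, -196.8], [484.9, -171.5]] plate [[25.5, -147.3], [-32.4, -137.9]]
noses [[308.0, 228.0], [303.0, 187.0]]
carrier [[239.0, 229.0], [206.0, 223.0], [217.0, 188.0], [250.0, 194.0]]
bar [[289.0, 250.0], [272.0, 173.0]]
```

View pics/c2.png

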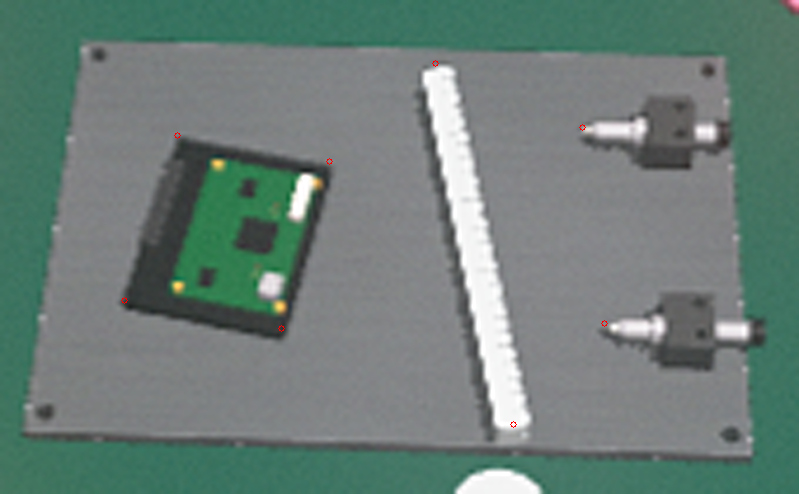

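>>> apply_moves(
  targets=[
    {"x": 53.6, "y": -40.9, "z": 8, "az": -2.716},
    {"x": 53.6, "y": -40.9, "z": 8, "az": -2.716},
    {"x": 53.6, "y": -40.9, "z": 8, "az": -2.716},
    {"x": 53.6, "y": -40.9, "z": 8, "az": -2.716},
    {"x": 53.6, "y": -40.9, "z": 8, "az": -2.716},
    {"x": 53.6, "y": -40.9, "z": 8, "az": -2.716},
    {"x": 53.6, "y": -40.9, "z": 8, "az": -2.716},
    {"x": 53.6, "y": -40.9, "z": 8, "az": -2.716},
    {"x": 53.6, "y": -40.9, "z": 8, "az": -2.716},
    {"x": 53.6, "y": -40.9, "z": 8, "az": -2.716},
    {"x": 53.6, "y": -40.9, "z": 8, "az": -2.716},
    {"x": 53.6, "y": -40.9, "z": 8, "az": -2.716},
  ],
  hand=0,
  newtons=20,
)

```text
schema error: expected keys x, y, z, ax, ay, az
```

```bash
cat >> h.py <<'E'
from scipy.spatial.transform import Rotation as Rt
def st(bot):
    o=bot.get_obs();q=o["ee_rot"];R=Rt.from_quat([q[1],q[2],q[3],q[0]]);X=R.as_matrix()
    print("t",round(o["t"],2),"pos",np.round(o["eef_pos"],1),"xang",np.degrees(np.arctan2(X[1,0],X[0,0])).round(2),"z",X[:,2].round(3),"F",np.round(o["force"],2),"q",np.round(o["qpos"],2),"w",round(float(o["gripper_width"]),1))
    return o,R
def go(bot,p,xang,tilt=0):
    "tool delta (cm, rad) to world p, tool down with x axis at xang deg, turned by tilt (rad) about tool x"
    o,R=st(bot);c=np.radians(xang);x=[np.cos(c),np.sin(c),0];z=[0,0,-1]
    T=Rt.from_matrix(np.c_[x,np.cross(z,x),z])*Rt.from_rotvec([tilt,0,0])
    print("shift cm",(R.inv().apply(np.array(p)-o["eef_pos"])/10).round(2),"turn",(R.inv()*T).as_rotvec().round(3))
E
python3 -c "
from h import *;from cell import bot
go(bot,[559,-45,60],168.2)"
```

```text
t 0.1 pos [ 125.9 -560.4  199.8] xang 12.65 z [-0.     0.002 -1.   ] F [-0.25 -0.17  0.26] q [-1.46  0.38  0.08  1.27  0.    1.46] w 85.4
shift cm [ 53.55 -40.78  14.06] turn [-0.    -0.003 -2.715]
```

>>> apply_moves(
  targets=[
    {"x": 53.6, "y": -40.9, "z": 8, "ax": 0, "ay": 0, "az": -2.716},
    {"x": 53.6, "y": -40.9, "z": 8, "ax": 0, "ay": 0, "az": -2.716},
    {"x": 53.6, "y": -40.9, "z": 8, "ax": 0, "ay": 0, "az": -2.716},
    {"x": 53.6, "y": -40.9, "z": 8, "ax": 0, "ay": 0, "az": -2.716},
    {"x": 53.6, "y": -40.9, "z": 8, "ax": 0, "ay": 0, "az": -2.716},
    {"x": 53.6, "y": -40.9, "z": 8, "ax": 0, "ay": 0, "az": -2.716},
    {"x": 53.6, "y": -40.9, "z": 8, "ax": 0, "ay": 0, "az": -2.716},
    {"x": 53.6, "y": -40.9, "z": 8, "ax": 0, "ay": 0, "az": -2.716},
    {"x": 53.6, "y": -40.9, "z": 8, "ax": 0, "ay": 0, "az": -2.716},
    {"x": 53.6, "y": -40.9, "z": 8, "ax": 0, "ay": 0, "az": -2.716},
    {"x": 53.6, "y": -40.9, "z": 8, "ax": 0, "ay": 0, "az": -2.716},
    {"x": 53.6, "y": -40.9, "z": 8, "ax": 0, "ay": 0, "az": -2.716},
  ],
  hand=0,
  newtons=20,
)

```text
t: 1.6
eef_pos: [560.7, -41.3, 119.2]
ee_rot: [-0.001, 0.324, 0.946, 0.0]
force: [-1.5, 0.7, -0.7]
gripper_width: 0.2
gripper_force: 0.0
```

```bash
python3 -c "
from h import *;from cell import bot
go(bot,[559,-45,60],168.2)"
```

```text
t 1.6 pos [560.7 -41.3 119.2] xang 142.22 z [-0.001  0.001 -1.   ] F [-1.5   0.7  -0.69] q [-0.19  0.39 -0.12  1.07  0.    0.47] w 0.2
shift cm [-0.1  -0.39  5.92] turn [ 0.    -0.001 -0.453]
```

>>> apply_moves(
  targets=[
    {"x": -0.1, "y": -0.4, "z": 2, "ax": 0, "ay": 0, "az": -0.18},
    {"x": -0.1, "y": -0.4, "z": 5, "ax": 0, "ay": 0, "az": -0.36},
    {"x": -0.1, "y": -0.4, "z": 5.9, "ax": 0, "ay": 0, "az": -0.453},
    {"x": -0.1, "y": -0.4, "z": 5.9, "ax": 0, "ay": 0, "az": -0.453},
    {"x": -0.1, "y": -0.4, "z": 5.9, "ax": 0, "ay": 0, "az": -0.453},
  ],
)

```text
t: 2.22
eef_pos: [557.9, -48.4, 62.0]
ee_rot: [0.0, 0.109, 0.994, -0.0]
force: [1.2, 0.2, -0.1]
gripper_width: 0.2
gripper_force: 0.0
```

```bash
python3 -c "
from h import *;from cell import bot
go(bot,[559,-45,19],168.2,-.1)"
```

```text
t 2.23 pos [557.9 -48.4  62. ] xang 167.45 z [ 0. -0. -1.] F [ 1.2   0.19 -0.15] q [-0.2   0.43 -0.22  0.93 -0.    0.02] w 0.2
shift cm [-0.03  0.36  4.3 ] turn [-0.1    0.001 -0.013]
```

>>> apply_moves(
  targets=[
    {"x": 0, "y": 0, "z": 2, "ax": -0.1, "ay": 0, "az": 0},
    {"x": 0, "y": 0, "z": 4, "ax": -0.1, "ay": 0, "az": 0},
    {"x": 0, "y": 0, "z": 4.2, "ax": -0.1, "ay": 0, "az": 0},
    {"x": 0, "y": 0, "z": 4.2, "ax": -0.1, "ay": 0, "az": 0},
    {"x": 0, "y": 0, "z": 4.2, "ax": -0.1, "ay": 0, "az": 0},
    {"x": 0, "y": 0, "z": 4.2, "ax": -0.1, "ay": 0, "az": 0},
  ],
)

```text
t: 2.98
eef_pos: [558.4, -48.3, 20.4]
ee_rot: [0.006, 0.108, 0.993, 0.05]
force: [-0.2, -0.4, 0.3]
gripper_width: 0.2
gripper_force: 0.0
```

```bash
python3 -c "
from h import *;from cell import bot
go(bot,[559,-45,19],168.2,-.1)
d=bot.get_image('top');cv2.imwrite('pics/c3.png',cv2.resize(d['img'][95:245,170:370],None,fx=4,fy=4,interpolation=cv2.INTER_CUBIC))"
```

```text
t 2.98 pos [558.4 -48.3  20.4] xang 167.54 z [ 0.023  0.097 -0.995] F [-0.17 -0.4   0.3 ] q [-0.26  0.46 -0.28  0.83  0.1  -0.04] w 0.2
shift cm [0.01 0.32 0.17] turn [-0.     0.003 -0.011]
```

View pics/c3.png

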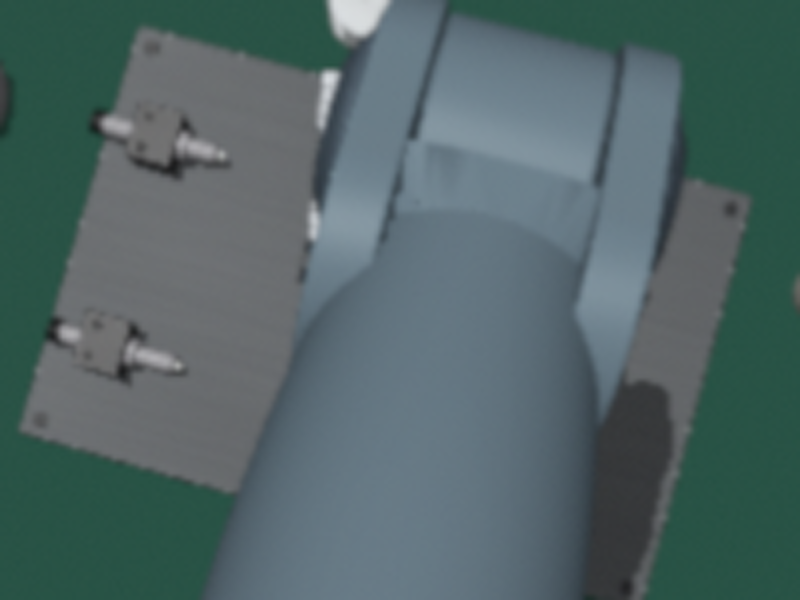

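>>> apply_moves(
  targets=[
    {"x": 0, "y": 0.5, "z": 0.2, "ax": 0, "ay": 0, "az": -0.011},
    {"x": 0, "y": 1, "z": 0.25, "ax": 0, "ay": 0, "az": -0.011},
    {"x": 0, "y": 1.5, "z": 0.3, "ax": 0, "ay": 0, "az": -0.011},
    {"x": 0, "y": 2, "z": 0.35, "ax": 0, "ay": 0, "az": -0.011},
    {"x": 0, "y": 2.5, "z": 0.4, "ax": 0, "ay": 0, "az": -0.011},
    {"x": 0, "y": 3, "z": 0.45, "ax": 0, "ay": 0, "az": -0.011},
    {"x": 0, "y": 3.5, "z": 0.5, "ax": 0, "ay": 0, "az": -0.011},
    {"x": 0, "y": 4, "z": 0.55, "ax": 0, "ay": 0, "az": -0.011},
    {"x": 0, "y": 4.5, "z": 0.6, "ax": 0, "ay": 0, "az": -0.011},
    {"x": 0, "y": 5, "z": 0.65, "ax": 0, "ay": 0, "az": -0.011},
    {"x": 0, "y": 5.5, "z": 0.7, "ax": 0, "ay": 0, "az": -0.011},
    {"x": 0, "y": 6, "z": 0.75, "ax": 0, "ay": 0, "az": -0.011},
  ],
)

```text
t: 4.53
eef_pos: [570.8, 10.9, 18.1]
ee_rot: [0.006, 0.103, 0.993, 0.05]
force: [-0.1, -0.5, 0.6]
gripper_width: -0.1
gripper_force: 0.0
```

```bash
python3 -c "
from h import *;from cell import bot
o,R=st(bot);p=o['eef_pos'];print('u',p[0]*.979-p[1]*.205,'v',p[0]*.205+p[1]*.979)
d=bot.get_image('scene');cv2.imwrite('pics/c4.png',cv2.resize(d['img'][150:270,190:350],None,fx=5,fy=5,interpolation=cv2.INTER_CUBIC))"
```

```text
t 4.53 pos [570.8  10.9  18.1] xang 168.15 z [ 0.022  0.097 -0.995] F [-0.09 -0.47  0.56] q [-0.15  0.48 -0.27  0.82  0.1   0.06] w -0.1
u 556.5544690343377 v 127.72532191230067
```

View pics/c4.png

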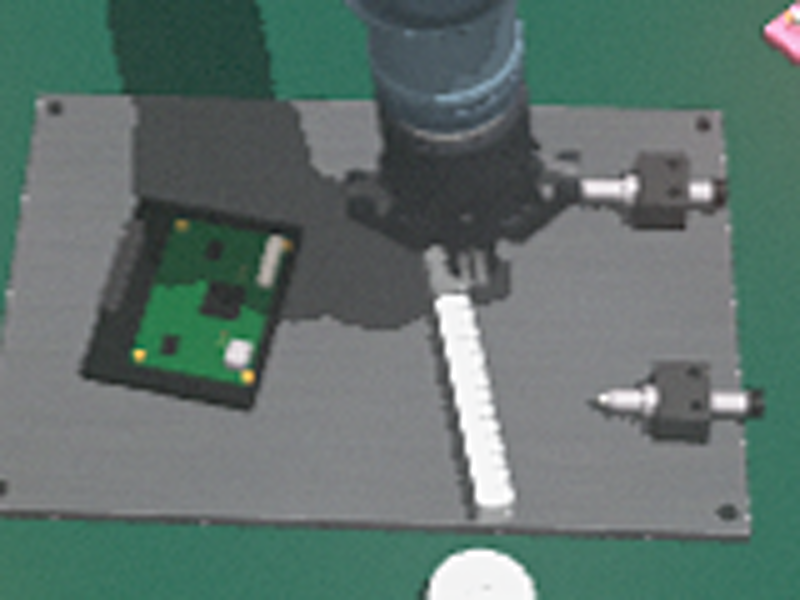

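```bash
python3 -c "
from h import *;from cell import bot
d=bot.get_image('scene');print((proj(d,[[570.8,10.9,18],[570.8,10.9,70],[567,-6.6,37],[703.5,-17.8,37]])-[190,150])*5)
c=d['img'][185:260,260:310];cv2.imwrite('pics/c5.png',cv2.resize(np.clip(c.astype(float)*1.6,0,255).astype(np.uint8),None,fx=8,fy=8,interpolation=cv2.INTER_CUBIC))
hsv=cv2.cvtColor(d['img'],cv2.COLOR_BGR2HSV);m=((hsv[...,2]>150)&(hsv[...,1]<60)).astype(np.uint8);m[:,:270]=0;m[:195]=0;m[254:]=0;m[:,295:]=0
y,x=np.nonzero(m);print(len(x),rect(ray(d,np.c_[x,y],37)))
"
```

```text
[[476.98617055 295.00675855]
 [480.5005991  247.07405936]
 [446.47462648 278.91820752]
 [494.27014835 498.90123601]]
367 (array([630.3, -11.7]), array([ 20.6, 166.8]), np.float32(175.08))
```

View pics/c5.png

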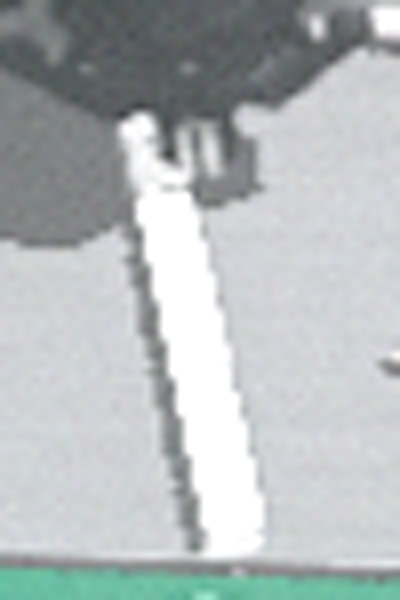

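>>> apply_moves(
  targets=[
    {"x": 0, "y": 0.2, "z": -2, "ax": 0, "ay": 0, "az": 0},
    {"x": 0, "y": 0.6, "z": -6, "ax": 0, "ay": 0, "az": 0},
    {"x": 5, "y": 0.6, "z": -6, "ax": 0, "ay": 0, "az": 0},
    {"x": 10, "y": 0.6, "z": -6, "ax": 0, "ay": 0, "az": 0},
    {"x": 14, "y": 0.6, "z": -6, "ax": 0, "ay": 0, "az": 0},
    {"x": 14, "y": 0.6, "z": -6, "ax": 0, "ay": 0, "az": 0},
  ],
)

```text
t: 5.38
eef_pos: [429.4, 40.1, 77.6]
ee_rot: [0.004, 0.103, 0.993, 0.05]
force: [0.3, -0.2, 0.9]
gripper_width: -0.0
gripper_force: 0.0
```

```bash
python3 -c "
from h import *;from cell import bot
st(bot)
a=bot.get_image('scene')['img'];d=bot.get_image('top');b=d['img']
hsv=cv2.cvtColor(b,cv2.COLOR_BGR2HSV);m=((hsv[...,2]>140)&(hsv[...,1]<60)).astype(np.uint8);m[:108]=0;m[230:]=0;m[:,:225]=0;m[:,:]*=1;m[:,275:]=0
y,x=np.nonzero(m);print(len(x),rect(ray(d,np.c_[x,y],37)))
o=np.hstack([cv2.resize(a[150:270,190:350],(400,300)),cv2.resize(b[95:245,170:370],(400,300))]);cv2.imwrite('pics/c6.png',o)"
```

```text
t 5.38 pos [429.4  40.1  77.6] xang 168.17 z [ 0.018  0.098 -0.995] F [ 0.25 -0.19  0.89] q [-0.13  0.16 -0.55  0.85  0.1   0.07] w -0.0
709 (array([593. ,  22.6]), array([ 78.8, 226.2]), np.float32(175.12))
```

View pics/c6.png

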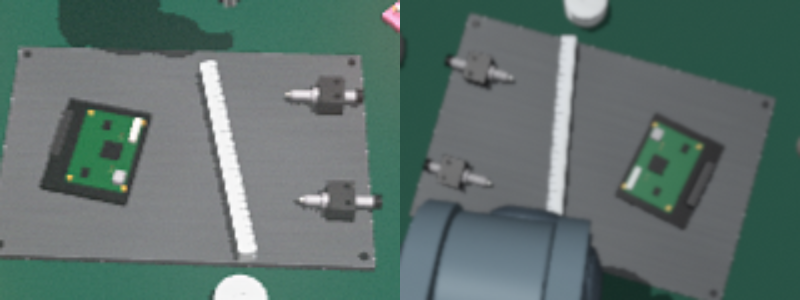

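```bash
cat >> h.py <<'E'
def bar(bot,n="scene",x0=590):
    "visible bright bar pixels with world x>x0: line fit y=y0+k(x-600) at z=37"
    d=bot.get_image(n);hsv=cv2.cvtColor(d["img"],cv2.COLOR_BGR2HSV)
    y,x=np.nonzero((hsv[...,2]>150)&(hsv[...,1]<60));p=ray(d,np.c_[x,y],37)
    p=p[(p[:,0]>x0)&(p[:,0]<720)&(p[:,1]>-60)&(p[:,1]<150)]
    lab=[];c=cv2.fitLine(p.astype(np.float32),cv2.DIST_HUBER,0,.01,.01).ravel();k=c[1]/c[0]
    print("bar n",len(p),"y@600",round(float(c[3]+k*(600-c[2])),1),"deg",round(float(np.degrees(np.arctan(k))),2),"xmax",p[:,0].max().round(1))
E
python3 -c "
from h import *;from cell import bot
go(bot,[559,-45,77],168.2,-.1);bar(bot)"
```

```text
t 5.47 pos [434.4  39.2  78.6] xang 168.15 z [ 0.023  0.097 -0.995] F [0.47 0.1  0.23] q [-0.13  0.16 -0.54  0.85  0.1   0.07] w -0.2
shift cm [-13.93  -5.67  -0.36] turn [-0.     0.003 -0.001]
bar n 391 y@600 -6.8 deg -4.89 xmax 715.2
```

>>> apply_moves(
  targets=[
    {"x": -4, "y": -5.7, "z": -0.4, "ax": 0, "ay": 0, "az": 0},
    {"x": -9, "y": -5.7, "z": -0.4, "ax": 0, "ay": 0, "az": 0},
    {"x": -13.9, "y": -5.7, "z": -0.4, "ax": 0, "ay": 0, "az": 0},
    {"x": -13.9, "y": -5.9, "z": 1.6, "ax": 0, "ay": 0, "az": 0},
    {"x": -13.9, "y": -6.2, "z": 4.2, "ax": 0, "ay": 0, "az": 0},
    {"x": -13.9, "y": -6.3, "z": 5.4, "ax": 0, "ay": 0, "az": 0},
    {"x": -13.9, "y": -6.3, "z": 5.4, "ax": 0, "ay": 0, "az": 0},
    {"x": -13.9, "y": -6.3, "z": 5.4, "ax": 0, "ay": 0, "az": 0},
  ],
)

```text
t: 6.52
eef_pos: [559.0, -45.5, 19.3]
ee_rot: [0.007, 0.103, 0.993, 0.049]
force: [0.5, -0.4, 0.3]
gripper_width: -0.3
gripper_force: 0.0
```

```bash
python3 -c "
from h import *;from cell import bot
st(bot);bar(bot)"
```

```text
t 6.53 pos [559.  -45.5  19.3] xang 168.15 z [ 0.023  0.097 -0.995] F [ 0.52 -0.4   0.26] q [-0.26  0.46 -0.28  0.82  0.1  -0.05] w -0.3
bar n 391 y@600 -7.0 deg -4.62 xmax 714.5
```

>>> apply_moves(
  targets=[
    {"x": 0, "y": 0.5, "z": 0.05, "ax": 0, "ay": 0, "az": 0},
    {"x": 0, "y": 1, "z": 0.1, "ax": 0, "ay": 0, "az": 0},
    {"x": 0, "y": 1.5, "z": 0.15, "ax": 0, "ay": 0, "az": 0},
    {"x": 0, "y": 2, "z": 0.2, "ax": 0, "ay": 0, "az": 0},
    {"x": 0, "y": 2.5, "z": 0.25, "ax": 0, "ay": 0, "az": 0},
  ],
)

```text
t: 7.2
eef_pos: [563.2, -20.2, 18.4]
ee_rot: [0.006, 0.103, 0.993, 0.05]
force: [-0.4, 0.2, -0.1]
gripper_width: -0.0
gripper_force: 0.0
```

```bash
python3 -c "
from h import *;from cell import bot
st(bot);bar(bot)"
```

```text
t 7.2 pos [563.2 -20.2  18.4] xang 168.16 z [ 0.022  0.097 -0.995] F [-0.39  0.22 -0.09] q [-0.21  0.47 -0.28  0.82  0.1  -0.  ] w -0.0
bar n 390 y@600 -7.1 deg -4.61 xmax 714.5
```

>>> apply_moves(
  targets=[
    {"x": 0, "y": 0.2, "z": 0.02, "ax": 0, "ay": 0, "az": 0},
    {"x": 0, "y": 0.4, "z": 0.04, "ax": 0, "ay": 0, "az": 0},
    {"x": 0, "y": 0.6, "z": 0.06, "ax": 0, "ay": 0, "az": 0},
    {"x": 0, "y": 0.8, "z": 0.08, "ax": 0, "ay": 0, "az": 0},
  ],
)

```text
t: 7.75
eef_pos: [564.8, -12.7, 18.4]
ee_rot: [0.006, 0.103, 0.993, 0.05]
force: [0.1, 0.6, 0.5]
gripper_width: 0.3
gripper_force: 0.0
```

```bash
python3 -c "
from h import *;from cell import bot
st(bot);bar(bot)"
```

```text
t 7.75 pos [564.8 -12.7  18.4] xang 168.14 z [ 0.022  0.097 -0.995] F [0.12 0.61 0.46] q [-0.2   0.47 -0.28  0.82  0.1   0.01] w 0.3
bar n 390 y@600 -7.1 deg -4.61 xmax 715.2
```

>>> apply_moves(
  targets=[
    {"x": 0, "y": 0.2, "z": 0.02, "ax": 0, "ay": 0, "az": 0},
    {"x": 0, "y": 0.4, "z": 0.04, "ax": 0, "ay": 0, "az": 0},
    {"x": 0, "y": 0.6, "z": 0.06, "ax": 0, "ay": 0, "az": 0},
    {"x": 0, "y": 0.8, "z": 0.08, "ax": 0, "ay": 0, "az": 0},
  ],
)

```text
t: 8.3
eef_pos: [566.5, -4.8, 18.4]
ee_rot: [0.006, 0.103, 0.993, 0.05]
force: [-0.1, -0.1, -0.0]
gripper_width: 0.4
gripper_force: 0.0
```

```bash
python3 -c "
from h import *;from cell import bot
st(bot);bar(bot)
d=bot.get_image('scene');c=d['img'][170:260,250:330];cv2.imwrite('pics/c7.png',cv2.resize(np.clip(c.astype(float)*1.5,0,255).astype(np.uint8),None,fx=6.6,fy=6.6,interpolation=cv2.INTER_CUBIC))"
```

```text
t 8.3 pos [566.5  -4.8  18.4] xang 168.15 z [ 0.022  0.097 -0.995] F [-0.15 -0.13 -0.03] q [-0.18  0.47 -0.28  0.82  0.1   0.03] w 0.4
bar n 391 y@600 -6.8 deg -4.89 xmax 715.2
```

View pics/c7.png

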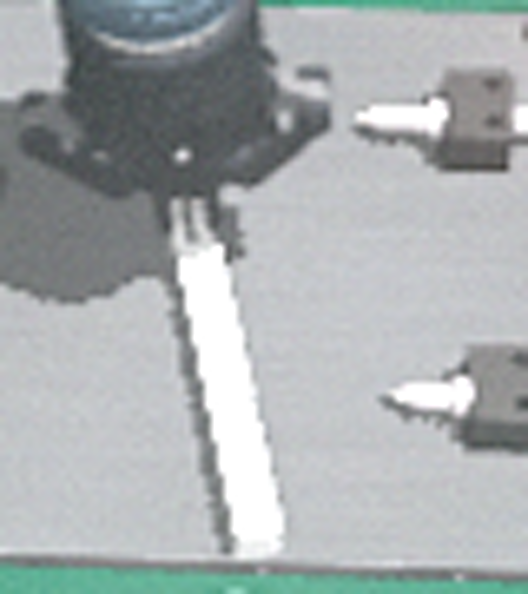

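>>> apply_moves(
  targets=[
    {"x": 0, "y": 0, "z": 0.1, "ax": 0, "ay": 0, "az": 0},
    {"x": 0, "y": 0, "z": 0.2, "ax": 0, "ay": 0, "az": 0},
    {"x": 0, "y": 0, "z": 0.3, "ax": 0, "ay": 0, "az": 0},
    {"x": 0, "y": 0, "z": 0.3, "ax": 0, "ay": 0, "az": 0},
  ],
)

```text
t: 8.9
eef_pos: [566.3, -4.6, 15.3]
ee_rot: [0.006, 0.103, 0.993, 0.05]
force: [-0.4, 0.1, 0.2]
gripper_width: 0.0
gripper_force: 0.0
```

```bash
python3 -c "
from h import *;from cell import bot
o,R=st(bot);bar(bot);print(o['joint_efforts'],o['ft_torque'])
d=bot.get_image('top');V=d['view'];print(-V[:3,:3].T@V[:3,3]);d=bot.get_image('scene');V=d['view'];print(-V[:3,:3].T@V[:3,3])
print(proj(d,[o['eef_pos'],o['eef_pos']+[0,0,19],o['eef_pos']+[0,0,50]]))
c=d['img'][170:260,250:330];g=np.load('scene.npz')['img'][170:260,250:330]
print(c[28:46,22:42].max(2));print(g[28:46,22:42].max(2))
"
```

```text
t 8.9 pos [566.3  -4.6  15.3] xang 168.15 z [ 0.021  0.097 -0.995] F [-0.44  0.11  0.24] q [-0.18  0.47 -0.28  0.81  0.1   0.03] w 0.0
bar n 392 y@600 -6.9 deg -4.82 xmax 715.2
[ 2.96980952e-04 -4.68514359e+01  2.29575312e+01 -5.59094280e-02
  3.58277131e-01  4.00679801e-04] [-0.05039908  0.04139418 -0.04894007]
[462.51120681 -45.01010981 953.33586928]
[1126.37526019 -184.47881312 1017.60046253]
[[279.70934928 209.34689095]
 [279.88020797 205.94229634]
 [280.16918286 200.17878307]]
[[ 63  59  66  62  59  63  60  57  61  60  62  83 116  99  64  58  78 114
  130 131]
 [ 64  61  64  61  60  61  60  62  59  65  62 112 138 131 126 124 129 131
  138 134]
 [ 74  61  61  60  83  85  77  68  66  64  58 121 137 134 135 137 133 134
  137 134]
 [ 83  71  55  75 113  97  79 112 102  74  61  84  97 122 135 133 133 133
  133 132]
 [ 86  67  59  80 121 104  86 127 118  79  63  74  83  93 123 135 134 130
  132 135]
 [ 90  80  64  70 114 108  82 127 131  92  64  75  81  84  92 122 136 137
  136 133]
 [ 85  81  69  55 124 129  81 120 130  90  60  74  85  82 117 134 134 132
  135 136]
 [ 85  82  66  64 
[... 1748 characters left out ...]
 139 138
  140 136]
 [136 140 108  92 117 237 245 244 237 231 238 194 131 137 138 139 138 136
  138 137]
 [139 141 113  91  89 242 247 244 243 243 247 204 127 135 136 135 138 136
  136 137]
 [137 138 108  85  96 249 249 244 245 246 249 230 152 133 135 133 137 135
  137 138]
 [134 136 109  85  93 230 247 244 245 239 231 222 164 131 136 135 138 135
  138 138]
 [137 140 136 105  93 171 241 245 245 244 245 250 214 130 133 137 136 134
  137 139]
 [138 137 137 108  94 117 236 246 244 245 246 250 212 121 138 137 137 140
  137 140]
 [136 134 135 107  90  89 240 247 244 245 239 245 214 124 132 135 138 137
  134 134]
 [137 134 140 131 105  93 247 249 244 245 245 247 232 160 132 136 138 138
  133 137]]
```

>>> apply_moves(
  targets=[
    {"x": 0, "y": 0, "z": 0.1, "ax": 0, "ay": 0, "az": 0},
    {"x": 0, "y": 0, "z": 0.2, "ax": 0, "ay": 0, "az": 0},
    {"x": 0, "y": 0, "z": 0.2, "ax": 0, "ay": 0, "az": 0},
  ],
)

```text
t: 9.43
eef_pos: [566.4, -4.4, 13.3]
ee_rot: [0.006, 0.103, 0.993, 0.05]
force: [0.4, 0.3, 0.5]
gripper_width: -0.2
gripper_force: 0.0
```

>>> apply_moves(
  targets=[
    {"x": 0, "y": 0, "z": 0.1, "ax": 0, "ay": 0, "az": 0},
    {"x": 0, "y": 0, "z": 0.1, "ax": 0, "ay": 0, "az": 0},
  ],
)

```text
t: 9.68
eef_pos: [566.5, -4.3, 12.3]
ee_rot: [0.006, 0.103, 0.993, 0.05]
force: [0.7, -0.3, 0.1]
gripper_width: 0.1
gripper_force: 0.0
```

>>> apply_moves(
  targets=[
    {"x": 0, "y": 0, "z": 0.1, "ax": 0, "ay": 0, "az": 0},
    {"x": 0, "y": 0, "z": 0.1, "ax": 0, "ay": 0, "az": 0},
  ],
)

```text
t: 9.93
eef_pos: [566.5, -4.2, 11.3]
ee_rot: [0.006, 0.103, 0.993, 0.05]
force: [-0.5, -0.1, -0.3]
gripper_width: -0.0
gripper_force: 0.0
```

>>> apply_moves(
  targets=[
    {"x": 0, "y": 0, "z": 0.1, "ax": 0, "ay": 0, "az": 0},
    {"x": 0, "y": 0, "z": 0.2, "ax": 0, "ay": 0, "az": 0},
    {"x": 0, "y": 0, "z": 0.2, "ax": 0, "ay": 0, "az": 0},
  ],
)

```text
t: 10.3
eef_pos: [566.5, -4.0, 9.3]
ee_rot: [0.006, 0.103, 0.993, 0.05]
force: [-0.1, -1.0, 0.5]
gripper_width: -0.1
gripper_force: 0.0
```

>>> apply_moves(
  targets=[
    {"x": 0, "y": 0, "z": 0.1, "ax": 0, "ay": 0, "az": 0},
    {"x": 0, "y": 0, "z": 0.2, "ax": 0, "ay": 0, "az": 0},
    {"x": 0, "y": 0, "z": 0.2, "ax": 0, "ay": 0, "az": 0},
  ],
)

```text
t: 10.68
eef_pos: [566.5, -3.8, 7.3]
ee_rot: [0.006, 0.103, 0.993, 0.05]
force: [0.3, -0.6, -0.2]
gripper_width: -0.2
gripper_force: 0.0
```

```bash
python3 -c "
from h import *;from cell import bot
o,R=st(bot);bar(bot)
d=bot.get_image('scene');c=d['img'][185:225,262:302];cv2.imwrite('pics/c8.png',cv2.resize(np.clip(c.astype(float)*1.6,0,255).astype(np.uint8),None,fx=14,fy=14,interpolation=cv2.INTER_CUBIC))
print(proj(d,[o['eef_pos'],o['eef_pos']+[11,0,0],o['eef_pos']+[0,0,25]]))"
```

```text
t 10.68 pos [566.5  -3.8   7.3] xang 168.15 z [ 0.021  0.097 -0.995] F [ 0.25 -0.64 -0.23] q [-0.18  0.48 -0.29  0.79  0.1   0.03] w -0.2
bar n 390 y@600 -7.1 deg -4.65 xmax 715.2
[[279.92939948 210.73682735]
 [280.9458522  213.95677673]
 [280.15796609 206.28887709]]
```

View pics/c8.png

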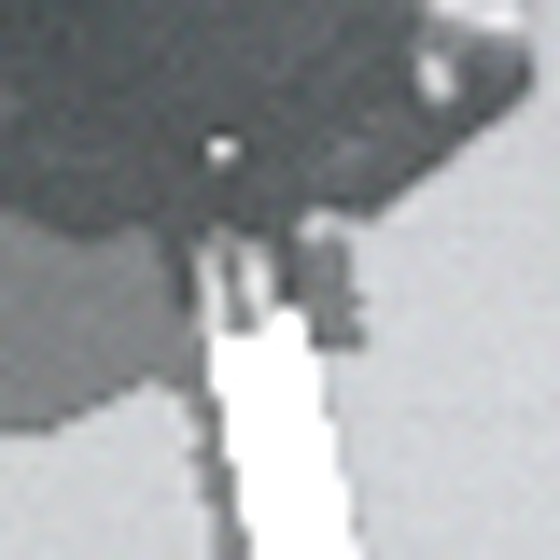

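>>> apply_moves(
  targets=[
    {"x": 0, "y": 0, "z": 0.1, "ax": 0, "ay": 0, "az": 0},
    {"x": 0, "y": 0, "z": 0.1, "ax": 0, "ay": 0, "az": 0},
  ],
)

```text
t: 11.02
eef_pos: [566.8, -3.9, 7.0]
ee_rot: [0.006, 0.103, 0.993, 0.05]
force: [-2.0, -0.2, 5.1]
gripper_width: 0.2
gripper_force: 2.2
```

>>> apply_moves(
  targets=[
    {"x": 0, "y": 0, "z": 0.1, "ax": 0, "ay": 0, "az": 0},
    {"x": 0, "y": 0, "z": 0.1, "ax": 0, "ay": 0, "az": 0},
  ],
)

```text
t: 11.28
eef_pos: [566.9, -3.9, 6.9]
ee_rot: [0.006, 0.103, 0.993, 0.049]
force: [-4.2, -1.2, 11.1]
gripper_width: -0.1
gripper_force: 5.8
```

>>> apply_moves(
  targets=[
    {"x": 0, "y": 0, "z": 0.1, "ax": 0, "ay": 0, "az": 0},
    {"x": 0, "y": 0, "z": 0.1, "ax": 0, "ay": 0, "az": 0},
  ],
)

```text
t: 11.52
eef_pos: [566.9, -3.9, 6.7]
ee_rot: [0.006, 0.103, 0.993, 0.049]
force: [-6.0, -0.8, 17.6]
gripper_width: 0.1
gripper_force: 9.1
```

>>> apply_moves(
  targets=[
    {"x": 0, "y": 0, "z": 0.1, "ax": 0, "ay": 0, "az": 0},
    {"x": 0, "y": 0, "z": 0.1, "ax": 0, "ay": 0, "az": 0},
  ],
)

```text
t: 11.78
eef_pos: [567.0, -3.9, 6.6]
ee_rot: [0.007, 0.103, 0.993, 0.049]
force: [-9.9, -1.5, 24.9]
gripper_width: -0.2
gripper_force: 12.5
```

>>> apply_moves(
  targets=[
    {"x": 0, "y": 0.2, "z": -2, "ax": 0, "ay": 0, "az": 0},
    {"x": 0, "y": -2, "z": -2.2, "ax": 0, "ay": 0, "az": 0},
    {"x": 0, "y": -4, "z": -2.4, "ax": 0, "ay": 0, "az": 0},
    {"x": 0, "y": -4, "z": -2.4, "ax": 0, "ay": 0, "az": 0},
    {"x": 0, "y": -4.2, "z": -0.4, "ax": 0, "ay": 0, "az": 0},
    {"x": 0, "y": -4.3, "z": 0.6, "ax": 0, "ay": 0, "az": 0},
    {"x": 0, "y": -4.35, "z": 1.06, "ax": 0, "ay": 0, "az": 0},
    {"x": 0, "y": -4.35, "z": 1.06, "ax": 0, "ay": 0, "az": 0},
    {"x": 0, "y": -4.35, "z": 1.06, "ax": 0, "ay": 0, "az": 0},
  ],
)

```text
t: 12.9
eef_pos: [558.6, -44.8, -11.0]
ee_rot: [0.006, 0.103, 0.993, 0.05]
force: [0.5, 0.6, 0.4]
gripper_width: 0.2
gripper_force: 0.0
```

```bash
python3 -c "
from h import *;from cell import bot
o,R=st(bot);bar(bot);p=o['eef_pos'];print('u',p[0]*.979-p[1]*.205,'v',p[0]*.205+p[1]*.979)"
```

```text
t 12.9 pos [558.6 -44.8 -11. ] xang 168.16 z [ 0.022  0.097 -0.995] F [0.5  0.57 0.39] q [-0.25  0.5  -0.32  0.76  0.1  -0.05] w 0.2
bar n 391 y@600 -6.8 deg -4.89 xmax 715.2
u 556.0152611194831 v 70.65768234072905
```

>>> apply_moves(
  targets=[
    {"x": 0, "y": 0.4, "z": 0.04, "ax": 0, "ay": 0, "az": 0},
    {"x": 0, "y": 0.8, "z": 0.08, "ax": 0, "ay": 0, "az": 0},
    {"x": 0, "y": 1.2, "z": 0.12, "ax": 0, "ay": 0, "az": 0},
    {"x": 0, "y": 1.6, "z": 0.16, "ax": 0, "ay": 0, "az": 0},
    {"x": 0, "y": 2.0, "z": 0.2, "ax": 0, "ay": 0, "az": 0},
    {"x": 0, "y": 2.3, "z": 0.23, "ax": 0, "ay": 0, "az": 0},
    {"x": 0, "y": 2.6, "z": 0.26, "ax": 0, "ay": 0, "az": 0},
  ],
)

```text
t: 13.82
eef_pos: [563.9, -20.4, -10.9]
ee_rot: [0.006, 0.103, 0.993, 0.048]
force: [-1.9, -5.6, 5.5]
gripper_width: 0.1
gripper_force: 3.4
```

```bash
cat >> h.py <<'E'
def uv(bot):
    o,R=st(bot);p=o['eef_pos'];F=o['force'];print('u',(p[0]*.979-p[1]*.205).round(1),'v',(p[0]*.205+p[1]*.979).round(1),'Fv',(F[0]*.205+F[1]*.979).round(2))
E
python3 -c "
from h import *;from cell import bot
uv(bot);bar(bot)"
```

```text
t 13.82 pos [563.9 -20.4 -10.9] xang 168.11 z [ 0.022  0.095 -0.995] F [-1.88 -5.64  5.52] q [-0.21  0.5  -0.32  0.75  0.1  -0.  ] w 0.1
u 556.3 v 95.6 Fv -5.91
bar n 379 y@600 -2.5 deg -5.14 xmax 713.9
```

>>> apply_moves(
  targets=[
    {"x": 0, "y": 0.1, "z": -0.06, "ax": 0, "ay": 0, "az": 0},
    {"x": 0, "y": 0.3, "z": -0.06, "ax": 0, "ay": 0, "az": 0},
    {"x": 0, "y": 0.5, "z": -0.04, "ax": 0, "ay": 0, "az": 0},
    {"x": 0, "y": 0.7, "z": -0.02, "ax": 0, "ay": 0, "az": 0},
    {"x": 0, "y": 1.0, "z": 0.01, "ax": 0, "ay": 0, "az": 0},
  ],
)

```text
t: 14.5
eef_pos: [565.9, -13.6, -8.1]
ee_rot: [0.007, 0.104, 0.994, 0.045]
force: [-11.1, -16.5, 26.4]
gripper_width: -0.1
gripper_force: 14.0
```

```bash
python3 -c "
from h import *;from cell import bot
uv(bot);bar(bot);bar(bot,'top',620)"
```

```text
t 14.5 pos [565.9 -13.6  -8.1] xang 168.03 z [ 0.023  0.089 -0.996] F [-11.06 -16.51  26.39] q [-0.19  0.5  -0.31  0.76  0.09  0.02] w -0.1
u 556.9 v 102.7 Fv -18.43
bar n 538 y@600 -0.1 deg -4.59 xmax 714.4
bar n 335 y@600 678.1 deg -84.57 xmax 687.1
```

>>> apply_moves(
  targets=[
    {"x": 0, "y": -1.5, "z": -0.15, "ax": 0, "ay": 0, "az": 0},
    {"x": 0, "y": -2, "z": -1.5, "ax": 0, "ay": 0, "az": 0},
    {"x": 0, "y": -1.7, "z": -5, "ax": 0, "ay": 0, "az": 0},
    {"x": 0, "y": -1.3, "z": -8, "ax": 0.06, "ay": 0, "az": 0},
    {"x": 0, "y": -1.3, "z": -8, "ax": 0.06, "ay": 0, "az": 0},
    {"x": 0, "y": -1.3, "z": -8, "ax": 0.06, "ay": 0, "az": 0},
  ],
  hand=4.2,
)

```text
t: 15.35
eef_pos: [560.7, -29.2, 67.3]
ee_rot: [0.002, 0.103, 0.994, 0.02]
force: [0.4, -0.6, -0.6]
gripper_width: 42.0
gripper_force: 0.0
```

```bash
cat >> h.py <<'E'
def lines(bot,n="top"):
    "long thin bright blobs -> bar pose at z=37"
    d=bot.get_image(n);hsv=cv2.cvtColor(d["img"],cv2.COLOR_BGR2HSV);m=((hsv[...,2]>150)&(hsv[...,1]<60)).astype(np.uint8)
    for c in cv2.findContours(m,0,cv2.CHAIN_APPROX_NONE)[0]:
        p=ray(d,c[:,0],37)
        if cv2.contourArea(c)>60 and 400<p[:,0].mean()<730 and -60<p[:,1].mean()<110:print(n,rect(p))
E
python3 -c "
from h import *;from cell import bot
uv(bot);lines(bot,'scene');lines(bot);go(bot,[569.1,2.1,40],168.2,-.04)"
```

```text
t 15.35 pos [560.7 -29.2  67.3] xang 168.18 z [ 0.009  0.04  -0.999] F [ 0.43 -0.64 -0.58] q [-0.19  0.42 -0.21  0.94  0.04  0.02] w 42.0
u 554.9 v 86.3 Fv -0.54
scene (array([599.3,  -9.1]), array([ 20.6, 232.1]), np.float32(175.15))
top (array([629.1,  74.8]), array([39.3, 45.9]), np.float32(167.96))
top (array([694.6, -38.4]), array([ 43.2, 123.8]), np.float32(76.36))
t 15.45 pos [559.9 -29.6  66.5] xang 168.15 z [ 0.007  0.04  -0.999] F [ 0.32 -0.75 -0.25] q [-0.19  0.42 -0.21  0.94  0.04  0.02] w 42.0
shift cm [-0.26  3.18  2.78] turn [ 0.001 -0.002 -0.001]
```

>>> apply_moves(
  targets=[
    {"x": -0.25, "y": 2.4, "z": 0.5, "ax": 0, "ay": 0, "az": 0},
    {"x": -0.25, "y": 2.4, "z": 2.8, "ax": 0, "ay": 0, "az": 0},
    {"x": -0.25, "y": 2.4, "z": 2.8, "ax": 0, "ay": 0, "az": 0},
    {"x": -0.25, "y": 2.3, "z": 4, "ax": 0, "ay": 0, "az": 0},
    {"x": -0.25, "y": 2.3, "z": 5, "ax": 0, "ay": 0, "az": 0},
    {"x": -0.25, "y": 2.25, "z": 6, "ax": 0, "ay": 0, "az": 0},
    {"x": -0.25, "y": 2.25, "z": 6, "ax": 0, "ay": 0, "az": 0},
  ],
)

```text
t: 16.32
eef_pos: [567.7, -6.0, 7.7]
ee_rot: [0.002, 0.103, 0.994, 0.02]
force: [0.3, -0.0, -0.4]
gripper_width: 42.4
gripper_force: 0.0
```

>>> apply_moves(
  targets=[
    {"x": 0, "y": 0, "z": 0.5, "ax": 0, "ay": 0, "az": 0},
    {"x": 0, "y": -0.05, "z": 1, "ax": 0, "ay": 0, "az": 0},
    {"x": 0, "y": -0.05, "z": 1.5, "ax": 0, "ay": 0, "az": 0},
    {"x": 0, "y": -0.05, "z": 1.5, "ax": 0, "ay": 0, "az": 0},
  ],
)

```text
t: 16.82
eef_pos: [568.3, -5.9, -6.8]
ee_rot: [0.002, 0.103, 0.994, 0.02]
force: [0.1, -0.6, 0.2]
gripper_width: 42.1
gripper_force: 0.0
```

```bash
python3 -c "
from h import *;from cell import bot
uv(bot);lines(bot,'scene')"
```

```text
t 16.82 pos [568.3  -5.9  -6.8] xang 168.15 z [ 0.008  0.039 -0.999] F [ 0.1  -0.61  0.15] q [-0.15  0.51 -0.29  0.77  0.04  0.06] w 42.1
u 557.6 v 110.7 Fv -0.58
scene (array([628.7, -11.6]), array([ 20.6, 173.9]), np.float32(175.15))
```

>>> apply_moves(
  targets=[
    {"x": 0, "y": 0, "z": 0.2, "ax": 0, "ay": 0, "az": 0},
    {"x": 0, "y": 0, "z": 0.4, "ax": 0, "ay": 0, "az": 0},
    {"x": 0, "y": 0, "z": 0.6, "ax": 0, "ay": 0, "az": 0},
    {"x": 0, "y": 0, "z": 0.7, "ax": 0, "ay": 0, "az": 0},
    {"x": 0, "y": 0, "z": 0.7, "ax": 0, "ay": 0, "az": 0},
  ],
)

```text
t: 17.5
eef_pos: [568.8, -5.7, -13.4]
ee_rot: [0.003, 0.103, 0.994, 0.02]
force: [0.4, -0.5, 0.2]
gripper_width: 41.7
gripper_force: 0.0
```

>>> apply_moves(
  targets=[
    {"x": 0, "y": 0.2, "z": 0.01, "ax": 0, "ay": 0, "az": 0},
    {"x": 0, "y": 0.4, "z": 0.02, "ax": 0, "ay": 0, "az": 0},
    {"x": 0, "y": 0.6, "z": 0.02, "ax": 0, "ay": 0, "az": 0},
    {"x": 0, "y": 0.8, "z": 0.03, "ax": 0, "ay": 0, "az": 0},
    {"x": 0, "y": 1.0, "z": 0.04, "ax": 0, "ay": 0, "az": 0},
    {"x": 0, "y": 1.2, "z": 0.05, "ax": 0, "ay": 0, "az": 0},
    {"x": 0, "y": 1.4, "z": 0.06, "ax": 0, "ay": 0, "az": 0},
  ],
)

```text
t: 18.38
eef_pos: [571.5, 7.3, -13.3]
ee_rot: [0.002, 0.103, 0.994, 0.019]
force: [-0.4, -3.2, 0.6]
gripper_width: 42.1
gripper_force: 1.4
```

```bash
python3 -c "
from h import *;from cell import bot
uv(bot);lines(bot,'scene')"
```

```text
t 18.38 pos [571.5   7.3 -13.3] xang 168.13 z [ 0.009  0.037 -0.999] F [-0.41 -3.22  0.57] q [-0.12  0.52 -0.29  0.76  0.04  0.09] w 42.1
u 558.0 v 124.3 Fv -3.23
scene (array([636.7, -11.6]), array([ 20.5, 158. ]), np.float32(174.86))
```

>>> apply_moves(
  targets=[
    {"x": 0, "y": 0.4, "z": 0.02, "ax": 0, "ay": 0, "az": 0},
    {"x": 0, "y": 0.8, "z": 0.03, "ax": 0, "ay": 0, "az": 0},
    {"x": 0, "y": 1.2, "z": 0.05, "ax": 0, "ay": 0, "az": 0},
    {"x": 0, "y": 1.6, "z": 0.06, "ax": 0, "ay": 0, "az": 0},
    {"x": 0, "y": 2.0, "z": 0.08, "ax": 0, "ay": 0, "az": 0},
    {"x": 0, "y": 2.4, "z": 0.1, "ax": 0, "ay": 0, "az": 0},
    {"x": 0, "y": 2.8, "z": 0.11, "ax": 0, "ay": 0, "az": 0},
    {"x": 0, "y": 3.2, "z": 0.13, "ax": 0, "ay": 0, "az": 0},
    {"x": 0, "y": 3.5, "z": 0.14, "ax": 0, "ay": 0, "az": 0},
  ],
)

```text
t: 19.55
eef_pos: [579.0, 42.5, -13.3]
ee_rot: [0.003, 0.103, 0.994, 0.02]
force: [-0.8, -2.7, 0.9]
gripper_width: 42.1
gripper_force: 1.4
```

```bash
python3 -c "
from h import *;from cell import bot
uv(bot);lines(bot,'scene');lines(bot,'top')"
```

```text
t 19.55 pos [579.   42.5 -13.3] xang 168.15 z [ 0.009  0.039 -0.999] F [-0.79 -2.72  0.88] q [-0.06  0.53 -0.27  0.77  0.04  0.15] w 42.1
u 558.1 v 160.3 Fv -2.82
scene (array([644.1,  16.1]), array([ 20.4, 156.7]), np.float32(169.46))
top (array([625.5,  43.1]), array([33.2, 46.4]), np.float32(179.39))
top (array([700.4, 108.5]), array([ 27.7, 100. ]), np.float32(85.22))
```

>>> apply_moves(
  targets=[
    {"x": 0, "y": 0.3, "z": 0.01, "ax": 0, "ay": 0, "az": 0},
    {"x": 0, "y": 0.6, "z": 0.02, "ax": 0, "ay": 0, "az": 0},
    {"x": 0, "y": 0.9, "z": 0.04, "ax": 0, "ay": 0, "az": 0},
    {"x": 0, "y": 1.2, "z": 0.05, "ax": 0, "ay": 0, "az": 0},
    {"x": 0, "y": 1.5, "z": 0.06, "ax": 0, "ay": 0, "az": 0},
    {"x": 0, "y": 1.7, "z": 0.07, "ax": 0, "ay": 0, "az": 0},
    {"x": 0, "y": 1.8, "z": 0.07, "ax": 0, "ay": 0, "az": 0},
  ],
)

```text
t: 20.52
eef_pos: [582.7, 60.0, -13.3]
ee_rot: [0.003, 0.103, 0.994, 0.02]
force: [-0.0, -2.2, 1.3]
gripper_width: 42.1
gripper_force: 1.6
```

```bash
cat >> h.py <<'E'
def gap(bot):
    "scene: dist from nose pixels (z=26) of b to bar line"
    uv(bot);lines(bot,'scene')
E
python3 -c "
from h import *;from cell import bot
gap(bot)"
```

```text
t 20.52 pos [582.7  60.  -13.3] xang 168.15 z [ 0.009  0.039 -0.999] F [-0.01 -2.23  1.26] q [-0.03  0.54 -0.25  0.77  0.04  0.18] w 42.1
u 558.1 v 178.2 Fv -2.19
scene (array([647.9,  31.1]), array([ 20.6, 156.3]), np.float32(167.63))
```

>>> apply_moves(
  targets=[
    {"x": 0, "y": 0.1, "z": 0, "ax": 0, "ay": 0, "az": 0},
    {"x": 0, "y": 0.2, "z": 0, "ax": 0, "ay": 0, "az": 0},
    {"x": 0, "y": 0.3, "z": 0.01, "ax": 0, "ay": 0, "az": 0},
    {"x": 0, "y": 0.4, "z": 0.01, "ax": 0, "ay": 0, "az": 0},
  ],
)

```text
t: 21.08
eef_pos: [583.4, 63.9, -13.2]
ee_rot: [0.003, 0.103, 0.994, 0.02]
force: [0.2, -2.8, 0.0]
gripper_width: 41.9
gripper_force: 1.4
```

```bash
python3 -c "
from h import *;from cell import bot
gap(bot)"
```

```text
t 21.07 pos [583.4  63.9 -13.2] xang 168.15 z [ 0.009  0.039 -0.999] F [ 0.22 -2.78  0.04] q [-0.02  0.54 -0.25  0.77  0.04  0.19] w 41.9
u 558.1 v 182.1 Fv -2.68
scene (array([648.7,  34.6]), array([ 20.7, 156.4]), np.float32(167.11))
```

>>> apply_moves(
  targets=[
    {"x": 0, "y": 0.05, "z": 0, "ax": 0, "ay": 0, "az": 0},
    {"x": 0, "y": 0.1, "z": 0, "ax": 0, "ay": 0, "az": 0},
    {"x": 0, "y": 0.1, "z": 0, "ax": 0, "ay": 0, "az": 0},
  ],
)

```text
t: 21.5
eef_pos: [583.6, 64.9, -13.2]
ee_rot: [0.003, 0.103, 0.994, 0.02]
force: [-0.4, -2.4, 0.1]
gripper_width: 42.0
gripper_force: 1.2
```

>>> apply_moves(
  targets=[
    {"x": 0, "y": 0.05, "z": 0, "ax": 0, "ay": 0, "az": 0},
    {"x": 0, "y": 0.1, "z": 0, "ax": 0, "ay": 0, "az": 0},
    {"x": 0, "y": 0.1, "z": 0, "ax": 0, "ay": 0, "az": 0},
  ],
)

```text
t: 21.88
eef_pos: [583.8, 65.9, -13.2]
ee_rot: [0.003, 0.103, 0.994, 0.02]
force: [-1.4, -2.0, -0.6]
gripper_width: 42.4
gripper_force: 1.0
```

>>> apply_moves(
  targets=[
    {"x": 0, "y": 0.05, "z": 0, "ax": 0, "ay": 0, "az": 0},
    {"x": 0, "y": 0.1, "z": 0, "ax": 0, "ay": 0, "az": 0},
    {"x": 0, "y": 0.1, "z": 0, "ax": 0, "ay": 0, "az": 0},
  ],
)

```text
t: 22.25
eef_pos: [584.0, 66.9, -13.2]
ee_rot: [0.003, 0.103, 0.994, 0.02]
force: [-0.3, -1.7, -0.3]
gripper_width: 41.9
gripper_force: 0.8
```

```bash
python3 -c "
from h import *;from cell import bot
gap(bot)"
```

```text
t 22.25 pos [584.   66.9 -13.2] xang 168.16 z [ 0.009  0.039 -0.999] F [-0.29 -1.7  -0.26] q [-0.02  0.54 -0.25  0.77  0.04  0.19] w 41.9
u 558.0 v 185.2 Fv -1.73
scene (array([644.7,  38.9]), array([ 20.8, 166.1]), np.float32(166.72))
```

>>> apply_moves(
  targets=[
    {"x": 0, "y": 0.05, "z": 0, "ax": 0, "ay": 0, "az": 0},
    {"x": 0, "y": 0.1, "z": 0, "ax": 0, "ay": 0, "az": 0},
    {"x": 0, "y": 0.1, "z": 0, "ax": 0, "ay": 0, "az": 0},
  ],
)

```text
t: 22.68
eef_pos: [584.2, 67.8, -13.1]
ee_rot: [0.003, 0.103, 0.994, 0.02]
force: [-0.2, -1.2, -1.1]
gripper_width: 42.2
gripper_force: 0.8
```

>>> apply_moves(
  targets=[
    {"x": 0, "y": 0.05, "z": 0, "ax": 0, "ay": 0, "az": 0},
    {"x": 0, "y": 0.1, "z": 0, "ax": 0, "ay": 0, "az": 0},
    {"x": 0, "y": 0.1, "z": 0, "ax": 0, "ay": 0, "az": 0},
  ],
)

```text
t: 23.05
eef_pos: [584.4, 68.7, -13.0]
ee_rot: [0.003, 0.103, 0.994, 0.02]
force: [-0.5, -1.8, -0.5]
gripper_width: 41.9
gripper_force: 0.8
```

```bash
python3 -c "
from h import *;from cell import bot
gap(bot)"
```

```text
t 23.05 pos [584.4  68.7 -13. ] xang 168.15 z [ 0.009  0.039 -0.999] F [-0.5  -1.78 -0.5 ] q [-0.01  0.54 -0.24  0.78  0.04  0.19] w 41.9
u 558.1 v 187.1 Fv -1.85
scene (array([651.3,  39.1]), array([ 20.4, 159.2]), np.float32(167.39))
```

>>> apply_moves(
  targets=[
    {"x": 0, "y": 0.05, "z": 0, "ax": 0, "ay": 0, "az": 0},
    {"x": 0, "y": 0.1, "z": 0, "ax": 0, "ay": 0, "az": 0},
    {"x": 0, "y": 0.1, "z": 0, "ax": 0, "ay": 0, "az": 0},
  ],
)

```text
t: 23.48
eef_pos: [584.7, 69.7, -13.0]
ee_rot: [0.003, 0.103, 0.994, 0.02]
force: [-0.3, -2.3, -0.8]
gripper_width: 42.1
gripper_force: 0.8
```

>>> apply_moves(
  targets=[
    {"x": 0, "y": 0.05, "z": 0, "ax": 0, "ay": 0, "az": 0},
    {"x": 0, "y": 0.1, "z": 0, "ax": 0, "ay": 0, "az": 0},
    {"x": 0, "y": 0.1, "z": 0, "ax": 0, "ay": 0, "az": 0},
  ],
)

```text
t: 23.85
eef_pos: [584.9, 70.7, -12.9]
ee_rot: [0.003, 0.103, 0.994, 0.02]
force: [-0.3, -1.1, -1.8]
gripper_width: 42.1
gripper_force: 0.8
```

```bash
python3 -c "
from h import *;from cell import bot
gap(bot)"
```

```text
t 23.85 pos [584.9  70.7 -12.9] xang 168.15 z [ 0.009  0.039 -0.999] F [-0.26 -1.06 -1.79] q [-0.01  0.54 -0.24  0.78  0.04  0.2 ] w 42.1
u 558.2 v 189.1 Fv -1.09
scene (array([650.5,  41.4]), array([ 20.4, 156.3]), np.float32(167.01))
```

>>> apply_moves(
  targets=[
    {"x": 0, "y": 0.05, "z": 0, "ax": 0, "ay": 0, "az": 0},
    {"x": 0, "y": 0.1, "z": 0.01, "ax": 0, "ay": 0, "az": 0},
    {"x": 0, "y": 0.1, "z": 0.01, "ax": 0, "ay": 0, "az": 0},
  ],
)

```text
t: 24.28
eef_pos: [585.1, 71.7, -13.0]
ee_rot: [0.003, 0.103, 0.994, 0.02]
force: [0.0, -0.8, -1.3]
gripper_width: 42.2
gripper_force: 0.8
```

>>> apply_moves(
  targets=[
    {"x": 0, "y": 0.04, "z": 0, "ax": 0, "ay": 0, "az": 0},
    {"x": 0, "y": 0.08, "z": 0.01, "ax": 0, "ay": 0, "az": 0},
    {"x": 0, "y": 0.08, "z": 0.01, "ax": 0, "ay": 0, "az": 0},
  ],
)

```text
t: 24.65
eef_pos: [585.2, 72.4, -13.1]
ee_rot: [0.003, 0.103, 0.994, 0.02]
force: [-0.4, -1.4, -1.3]
gripper_width: 41.8
gripper_force: 0.9
```

```bash
python3 -c "
from h import *;from cell import bot
gap(bot)"
```

```text
t 24.65 pos [585.2  72.4 -13.1] xang 168.15 z [ 0.009  0.039 -0.999] F [-0.4  -1.39 -1.33] q [-0.01  0.54 -0.24  0.78  0.04  0.2 ] w 41.8
u 558.1 v 190.9 Fv -1.44
scene (array([650.8,  43. ]), array([ 20.7, 156.2]), np.float32(166.69))
```

>>> apply_moves(
  targets=[
    {"x": 0, "y": 0.05, "z": 0, "ax": 0, "ay": 0, "az": 0},
    {"x": 0, "y": 0.1, "z": 0.01, "ax": 0, "ay": 0, "az": 0},
    {"x": 0, "y": 0.1, "z": 0.01, "ax": 0, "ay": 0, "az": 0},
  ],
)

```text
t: 25.08
eef_pos: [585.5, 73.4, -13.1]
ee_rot: [0.003, 0.103, 0.994, 0.02]
force: [-0.5, -1.5, 0.0]
gripper_width: 41.6
gripper_force: 0.9
```

>>> apply_moves(
  targets=[
    {"x": 0, "y": 0.04, "z": 0, "ax": 0, "ay": 0, "az": 0},
    {"x": 0, "y": 0.08, "z": 0.01, "ax": 0, "ay": 0, "az": 0},
    {"x": 0, "y": 0.08, "z": 0.01, "ax": 0, "ay": 0, "az": 0},
  ],
)

```text
t: 25.45
eef_pos: [585.6, 74.2, -13.2]
ee_rot: [0.003, 0.103, 0.994, 0.02]
force: [0.8, -1.1, -1.6]
gripper_width: 42.1
gripper_force: 1.0
```

```bash
python3 -c "
from h import *;from cell import bot
gap(bot)"
```

```text
t 25.45 pos [585.6  74.2 -13.2] xang 168.15 z [ 0.009  0.039 -0.999] F [ 0.77 -1.14 -1.62] q [-0.    0.54 -0.24  0.78  0.04  0.2 ] w 42.1
u 558.1 v 192.7 Fv -0.96
scene (array([654.8,  59.9]), array([ 52. , 156.3]), np.float32(166.9))
```

>>> apply_moves(
  targets=[
    {"x": 0, "y": 0.03, "z": 0, "ax": 0, "ay": 0, "az": 0},
    {"x": 0, "y": 0.06, "z": 0, "ax": 0, "ay": 0, "az": 0},
    {"x": 0, "y": 0.06, "z": 0, "ax": 0, "ay": 0, "az": 0},
  ],
)

```text
t: 25.88
eef_pos: [585.8, 74.8, -13.2]
ee_rot: [0.003, 0.103, 0.994, 0.02]
force: [-0.7, -3.3, 0.3]
gripper_width: 42.1
gripper_force: 1.0
```

>>> apply_moves(
  targets=[
    {"x": 0, "y": 0.03, "z": 0, "ax": 0, "ay": 0, "az": 0},
    {"x": 0, "y": 0.06, "z": 0, "ax": 0, "ay": 0, "az": 0},
    {"x": 0, "y": 0.06, "z": 0, "ax": 0, "ay": 0, "az": 0},
  ],
)

```text
t: 26.25
eef_pos: [585.9, 75.4, -13.1]
ee_rot: [0.003, 0.103, 0.994, 0.02]
force: [-0.2, -2.1, -1.2]
gripper_width: 42.0
gripper_force: 1.0
```

```bash
python3 -c "
from h import *;from cell import bot
gap(bot)"
```

```text
t 26.25 pos [585.9  75.4 -13.1] xang 168.15 z [ 0.009  0.039 -0.999] F [-0.22 -2.07 -1.22] q [-0.    0.55 -0.24  0.78  0.04  0.2 ] w 42.0
u 558.2 v 193.9 Fv -2.07
scene (array([655.1,  60.3]), array([ 50.6, 156.2]), np.float32(166.37))
```

>>> apply_moves(
  targets=[
    {"x": 0, "y": 0.03, "z": 0, "ax": 0, "ay": 0, "az": 0},
    {"x": 0, "y": 0.06, "z": 0, "ax": 0, "ay": 0, "az": 0},
    {"x": 0, "y": 0.06, "z": 0, "ax": 0, "ay": 0, "az": 0},
  ],
)

```text
t: 26.68
eef_pos: [586.0, 75.9, -13.1]
ee_rot: [0.003, 0.103, 0.994, 0.02]
force: [0.1, -1.7, -1.1]
gripper_width: 42.3
gripper_force: 1.0
```

>>> apply_moves(
  targets=[
    {"x": 0, "y": 0.03, "z": 0, "ax": 0, "ay": 0, "az": 0},
    {"x": 0, "y": 0.06, "z": 0, "ax": 0, "ay": 0, "az": 0},
    {"x": 0, "y": 0.06, "z": 0, "ax": 0, "ay": 0, "az": 0},
  ],
)

```text
t: 27.05
eef_pos: [586.2, 76.5, -13.1]
ee_rot: [0.003, 0.103, 0.994, 0.02]
force: [1.5, -2.4, -1.6]
gripper_width: 41.7
gripper_force: 1.2
```

>>> apply_moves(
  targets=[
    {"x": 0, "y": 0.03, "z": 0, "ax": 0, "ay": 0, "az": 0},
    {"x": 0, "y": 0.06, "z": 0, "ax": 0, "ay": 0, "az": 0},
    {"x": 0, "y": 0.06, "z": 0, "ax": 0, "ay": 0, "az": 0},
  ],
)

```text
t: 27.42
eef_pos: [586.4, 77.0, -13.0]
ee_rot: [0.003, 0.103, 0.994, 0.02]
force: [0.7, -2.0, -2.3]
gripper_width: 42.1
gripper_force: 1.3
```

>>> apply_moves(
  targets=[
    {"x": 0, "y": 0.03, "z": 0, "ax": 0, "ay": 0, "az": 0},
    {"x": 0, "y": 0.05, "z": 0, "ax": 0, "ay": 0, "az": 0},
    {"x": 0, "y": 0.05, "z": 0, "ax": 0, "ay": 0, "az": 0},
  ],
)

```text
t: 27.8
eef_pos: [586.5, 77.5, -13.0]
ee_rot: [0.003, 0.103, 0.994, 0.02]
force: [1.3, -2.7, -1.6]
gripper_width: 42.1
gripper_force: 1.5
```

>>> apply_moves(
  targets=[
    {"x": 0, "y": 0.03, "z": 0, "ax": 0, "ay": 0, "az": 0},
    {"x": 0, "y": 0.05, "z": 0, "ax": 0, "ay": 0, "az": 0},
    {"x": 0, "y": 0.05, "z": 0, "ax": 0, "ay": 0, "az": 0},
  ],
)

```text
t: 28.18
eef_pos: [586.6, 77.9, -13.0]
ee_rot: [0.003, 0.103, 0.994, 0.02]
force: [1.5, -4.3, -2.2]
gripper_width: 42.1
gripper_force: 1.9
```

```bash
python3 -c "
from h import *;from cell import bot
gap(bot)
d=bot.get_image('scene')
# stop a bolt bright pixels / bar dark gap profile along plate y at nose b: sample intensity along the normal through nose a and b at z=26
n=np.array([.205,.979])
for nm,p in(('b',[649.7,53.2]),('a',[515,81.4])):
    q=np.array([[*(np.array(p)+n*k),26] for k in range(-20,30,3)]);uvp=proj(d,q)
    print(nm,[int(d['img'][int(round(v)),int(round(u))].max()) for u,v in uvp])
"
```

```text
t 28.18 pos [586.6  77.9 -13. ] xang 168.14 z [ 0.009  0.038 -0.999] F [ 1.53 -4.25 -2.24] q [ 0.    0.55 -0.24  0.78  0.04  0.21] w 42.1
u 558.3 v 196.5 Fv -3.85
scene (array([654.8,  62.6]), array([ 45.7, 156. ]), np.float32(168.71))
b [114, 104, 90, 163, 245, 247, 246, 245, 250, 222, 192, 212, 211, 209, 208, 209, 161]
a [52, 54, 54, 59, 56, 60, 59, 59, 56, 66, 70, 71, 73, 79, 75, 79, 83]
```

>>> apply_moves(
  targets=[
    {"x": 0, "y": 0.02, "z": 0, "ax": 0, "ay": 0, "az": 0},
    {"x": 0, "y": 0.04, "z": 0, "ax": 0, "ay": 0, "az": 0},
    {"x": 0, "y": 0.04, "z": 0, "ax": 0, "ay": 0, "az": 0},
  ],
)

```text
t: 28.65
eef_pos: [586.6, 78.0, -13.0]
ee_rot: [0.003, 0.103, 0.994, 0.019]
force: [1.7, -5.7, -1.9]
gripper_width: 42.0
gripper_force: 2.5
```

>>> apply_moves(
  targets=[
    {"x": 0, "y": 0.02, "z": 0, "ax": 0, "ay": 0, "az": 0},
    {"x": 0, "y": 0.03, "z": 0, "ax": 0, "ay": 0, "az": 0},
    {"x": 0, "y": 0.03, "z": 0, "ax": 0, "ay": 0, "az": 0},
  ],
)

```text
t: 29.02
eef_pos: [586.6, 78.0, -13.1]
ee_rot: [0.003, 0.103, 0.994, 0.019]
force: [1.1, -5.7, -1.2]
gripper_width: 42.3
gripper_force: 2.8
```

>>> apply_moves(
  targets=[
    {"x": 0, "y": 0.02, "z": 0, "ax": 0, "ay": 0, "az": 0},
    {"x": 0, "y": 0.04, "z": 0, "ax": 0, "ay": 0, "az": 0},
    {"x": 0, "y": 0.04, "z": 0, "ax": 0, "ay": 0, "az": 0},
    {"x": 0, "y": 0.04, "z": 0, "ax": 0, "ay": 0, "az": 0},
  ],
)

```text
t: 29.52
eef_pos: [586.6, 78.0, -13.1]
ee_rot: [0.003, 0.103, 0.994, 0.019]
force: [0.7, -6.9, -1.1]
gripper_width: 42.4
gripper_force: 3.2
```

```bash
python3 -c "
from h import *;from cell import bot
gap(bot);o=bot.get_obs();print(o['ft_torque'])"
```

```text
t 29.52 pos [586.6  78.  -13.1] xang 168.11 z [ 0.009  0.037 -0.999] F [ 0.67 -6.94 -1.06] q [ 0.    0.55 -0.24  0.78  0.04  0.21] w 42.4
u 558.3 v 196.7 Fv -6.65
scene (array([653.8,  63.1]), array([ 46. , 153.8]), np.float32(168.81))
[-1.38553497 -0.21435059  0.04391099]
```

>>> apply_moves(
  targets=[
    {"x": 0, "y": 0.02, "z": 0, "ax": 0, "ay": 0, "az": 0},
    {"x": 0, "y": 0.04, "z": 0, "ax": 0, "ay": 0, "az": 0},
    {"x": 0, "y": 0.04, "z": 0, "ax": 0, "ay": 0, "az": 0},
    {"x": 0, "y": 0.04, "z": 0, "ax": 0, "ay": 0, "az": 0},
  ],
)

```text
t: 30.08
eef_pos: [586.6, 78.1, -13.1]
ee_rot: [0.003, 0.104, 0.994, 0.018]
force: [0.9, -6.9, -1.4]
gripper_width: 41.6
gripper_force: 3.7
```

>>> apply_moves(
  targets=[
    {"x": 0, "y": 0.02, "z": 0, "ax": 0, "ay": 0, "az": 0},
    {"x": 0, "y": 0.03, "z": 0, "ax": 0, "ay": 0, "az": 0},
    {"x": 0, "y": 0.03, "z": 0, "ax": 0, "ay": 0, "az": 0},
    {"x": 0, "y": 0.03, "z": 0, "ax": 0, "ay": 0, "az": 0},
  ],
)

```text
t: 30.58
eef_pos: [586.6, 78.1, -13.1]
ee_rot: [0.003, 0.104, 0.994, 0.018]
force: [-0.5, -8.3, -2.5]
gripper_width: 42.1
gripper_force: 4.0
```

```bash
python3 -c "
from h import *;from cell import bot
gap(bot)"
```

```text
t 30.57 pos [586.6  78.1 -13.1] xang 168.09 z [ 0.009  0.035 -0.999] F [-0.54 -8.26 -2.51] q [ 0.    0.55 -0.23  0.78  0.04  0.21] w 42.1
u 558.3 v 196.7 Fv -8.2
scene (array([655. ,  62.6]), array([ 45.7, 155.9]), np.float32(168.65))
```

>>> apply_moves(
  targets=[
    {"x": 0, "y": 0.03, "z": 0, "ax": 0, "ay": 0, "az": 0},
    {"x": 0, "y": 0.03, "z": 0, "ax": 0, "ay": 0, "az": 0},
    {"x": 0, "y": 0.03, "z": 0, "ax": 0, "ay": 0, "az": 0},
    {"x": 0, "y": -0.1, "z": 0, "ax": 0, "ay": 0, "az": 0},
    {"x": 0, "y": -0.3, "z": 0, "ax": 0, "ay": 0, "az": 0},
    {"x": 0, "y": -0.7, "z": -0.03, "ax": 0, "ay": 0, "az": 0},
    {"x": 0, "y": -1.4, "z": -0.06, "ax": 0, "ay": 0, "az": 0},
    {"x": 0, "y": -1.4, "z": -0.06, "ax": 0, "ay": 0, "az": 0},
    {"x": 0, "y": -1.35, "z": -1.5, "ax": 0, "ay": 0, "az": 0},
    {"x": 0, "y": -1.2, "z": -5, "ax": 0, "ay": 0, "az": 0},
    {"x": 0, "y": -1.1, "z": -8, "ax": 0, "ay": 0, "az": 0},
    {"x": 0, "y": -1.1, "z": -8, "ax": 0, "ay": 0, "az": 0},
  ],
)

```text
t: 32.12
eef_pos: [586.9, 66.2, 70.4]
ee_rot: [0.006, 0.103, 0.994, 0.02]
force: [0.1, -0.1, 0.1]
gripper_width: 41.9
gripper_force: 0.0
```

```bash
python3 -c "
from h import *;from cell import bot
gap(bot);go(bot,[512,-184,55],154,0);t=np.load('top.npz');print(ray(t,[[376,170]],0),ray(t,[[384,163]],95))"
```

```text
t 32.12 pos [586.9  66.2  70.4] xang 168.16 z [ 0.016  0.039 -0.999] F [ 0.14 -0.09  0.15] q [-0.02  0.46 -0.14  0.96  0.04  0.19] w 41.9
u 561.0 v 185.1 Fv -0.06
scene (array([623. ,  69.1]), array([ 46.1, 227. ]), np.float32(168.77))
t 32.17 pos [585.5  66.2  68.5] xang 168.16 z [ 0.013  0.039 -0.999] F [ 0.43 -0.35 -0.01] q [-0.02  0.46 -0.14  0.95  0.04  0.19] w 41.7
shift cm [  2.06 -26.02   0.28] turn [ 0.041 -0.     0.247]
[[ 557.83411126 -337.88721369]] [[ 565.02745936 -328.469222  ]]
```

>>> apply_moves(
  targets=[
    {"x": 0.5, "y": -6, "z": 0, "ax": 0.041, "ay": 0, "az": 0.08},
    {"x": 1, "y": -12, "z": 0, "ax": 0.041, "ay": 0, "az": 0.16},
    {"x": 1.5, "y": -18, "z": 0.3, "ax": 0.041, "ay": 0, "az": 0.247},
    {"x": 2, "y": -23, "z": 0.3, "ax": 0.041, "ay": 0, "az": 0.247},
    {"x": 2.1, "y": -26, "z": 0.3, "ax": 0.041, "ay": 0, "az": 0.247},
    {"x": 2.1, "y": -26, "z": 0.3, "ax": 0.041, "ay": 0, "az": 0.247},
    {"x": 2.1, "y": -26, "z": 0.3, "ax": 0.041, "ay": 0, "az": 0.247},
  ],
)

```text
t: 33.05
eef_pos: [509.4, -182.9, 52.4]
ee_rot: [-0.003, 0.225, 0.974, 0.0]
force: [-0.5, 0.8, -0.3]
gripper_width: 42.2
gripper_force: 0.0
```

```bash
python3 -c "
from h import *;from cell import bot
go(bot,[512,-184,-3],154,0)
lines(bot,'scene');lines(bot)"
```

```text
t 33.05 pos [ 509.4 -182.9   52.4] xang 154.01 z [-0.005  0.001 -1.   ] F [-0.47  0.8  -0.29] q [-0.46  0.41 -0.28  0.89 -0.   -0.01] w 42.2
shift cm [-0.31  0.02  5.54] turn [-0.001 -0.005  0.   ]
scene (array([604.2,  75.8]), array([ 51.8, 260.8]), np.float32(168.72))
top (array([597.6,  74.1]), array([ 42.1, 250.8]), np.float32(168.57))
```

>>> apply_moves(
  targets=[
    {"x": -0.2, "y": 0, "z": 2, "ax": 0, "ay": 0, "az": 0},
    {"x": -0.2, "y": 0, "z": 4, "ax": 0, "ay": 0, "az": 0},
    {"x": -0.2, "y": 0, "z": 5, "ax": 0, "ay": 0, "az": 0},
    {"x": -0.2, "y": 0, "z": 5.4, "ax": 0, "ay": 0, "az": 0},
    {"x": -0.2, "y": 0, "z": 5.4, "ax": 0, "ay": 0, "az": 0},
  ],
)

```text
t: 33.78
eef_pos: [511.8, -184.5, -0.7]
ee_rot: [-0.002, 0.225, 0.974, -0.0]
force: [0.0, 0.3, -1.2]
gripper_width: 41.9
gripper_force: 0.0
```

>>> apply_moves(
  targets=[
    {"x": 0, "y": 0, "z": 0, "ax": 0, "ay": 0, "az": 0},
    {"x": 0, "y": 0, "z": 0, "ax": 0, "ay": 0, "az": 0},
    {"x": 0, "y": 0, "z": 0, "ax": 0, "ay": 0, "az": 0},
    {"x": 0, "y": 0, "z": 0, "ax": 0, "ay": 0, "az": 0},
    {"x": 0, "y": 0, "z": 0, "ax": 0, "ay": 0, "az": 0},
  ],
  hand=0.8,
  newtons=25,
)

```text
t: 34.4
eef_pos: [512.5, -184.7, -0.0]
ee_rot: [-0.001, 0.225, 0.974, -0.0]
force: [0.6, 2.8, 6.2]
gripper_width: 11.0
gripper_force: 26.4
```

```bash
python3 -c "
from h import *;from cell import bot
uv(bot)"
```

```text
t 34.4 pos [ 512.5 -184.7   -0. ] xang 154.01 z [-0.002  0.    -1.   ] F [0.57 2.85 6.18] q [-0.46  0.46 -0.34  0.77 -0.   -0.01] w 11.0
u 539.6 v -75.8 Fv 2.91
```

>>> apply_moves(
  targets=[
    {"x": 0, "y": 0, "z": -0.08, "ax": 0, "ay": 0, "az": 0},
    {"x": 0.15, "y": 0.6, "z": -0.1, "ax": 0, "ay": 0, "az": -0.06},
    {"x": 0.45, "y": 1.7, "z": -0.1, "ax": 0, "ay": 0, "az": -0.13},
    {"x": 0.85, "y": 3.3, "z": -0.1, "ax": 0, "ay": 0, "az": -0.2},
    {"x": 1.25, "y": 4.8, "z": -0.1, "ax": 0, "ay": 0, "az": -0.254},
    {"x": 1.65, "y": 6.3, "z": -0.1, "ax": 0, "ay": 0, "az": -0.254},
    {"x": 2.05, "y": 7.9, "z": -0.1, "ax": 0, "ay": 0, "az": -0.254},
    {"x": 2.45, "y": 9.4, "z": -0.1, "ax": 0, "ay": 0, "az": -0.254},
    {"x": 2.85, "y": 10.9, "z": -0.1, "ax": 0, "ay": 0, "az": -0.254},
    {"x": 3.2, "y": 12.3, "z": -0.1, "ax": 0, "ay": 0, "az": -0.254},
    {"x": 3.4, "y": 13.1, "z": -0.1, "ax": 0, "ay": 0, "az": -0.254},
    {"x": 3.52, "y": 13.55, "z": -0.1, "ax": 0, "ay": 0, "az": -0.254},
  ],
)

```text
t: 35.9
eef_pos: [539.3, -47.0, -0.0]
ee_rot: [-0.002, 0.1, 0.995, -0.0]
force: [-0.5, -2.2, -0.1]
gripper_width: 11.3
gripper_force: 25.7
```

```bash
cat >> h.py <<'E'
def uv2(bot):
    o,R=st(bot);p=o['eef_pos'];F=o['force'];print('u2',(p[0]*.9803-p[1]*.1977).round(1),'v2',(p[0]*.1977+p[1]*.9803).round(1),'Fv',(F[0]*.1977+F[1]*.9803).round(2))
def grn(bot,n):
    d=bot.get_image(n);hsv=cv2.cvtColor(d["img"],cv2.COLOR_BGR2HSV);m=((hsv[...,1]>120)&(hsv[...,0]>50)&(hsv[...,0]<75)&(hsv[...,2]>100)).astype(np.uint8)
    for c in cv2.findContours(m,0,cv2.CHAIN_APPROX_NONE)[0]:
        p=ray(d,c[:,0],22)
        if cv2.contourArea(c)>60 and 400<p[:,0].mean()<730 and -200<p[:,1].mean()<150:print(n,'board',rect(p))
E
python3 -c "
from h import *;from cell import bot
uv2(bot);lines(bot,'scene');grn(bot,'scene')"
```

```text
t 35.9 pos [539.3 -47.   -0. ] xang 168.57 z [-0.004 -0.    -1.   ] F [-0.48 -2.23 -0.12] q [-0.2   0.46 -0.34  0.77 -0.   -0.  ] w 11.3
u2 537.9 v2 60.5 Fv -2.28
scene (array([605.6,  75.5]), array([ 51.8, 263.5]), np.float32(168.72))
scene board (array([549.2,   1.8]), array([65.6, 94.1]), np.float32(165.68))
```

>>> apply_moves(
  targets=[
    {"x": 0, "y": 0.2, "z": 0, "ax": 0, "ay": 0, "az": 0},
    {"x": 0, "y": 0.5, "z": 0, "ax": 0, "ay": 0, "az": 0},
    {"x": 0, "y": 0.8, "z": 0, "ax": 0, "ay": 0, "az": 0},
    {"x": 0, "y": 1.1, "z": 0, "ax": 0, "ay": 0, "az": 0},
    {"x": 0, "y": 1.3, "z": 0, "ax": 0, "ay": 0, "az": 0},
    {"x": 0, "y": 1.4, "z": 0, "ax": 0, "ay": 0, "az": 0},
    {"x": 0, "y": 1.4, "z": 0, "ax": 0, "ay": 0, "az": 0},
  ],
)

```text
t: 36.88
eef_pos: [542.0, -33.5, -0.0]
ee_rot: [-0.002, 0.1, 0.995, 0.0]
force: [-0.0, -1.1, 0.4]
gripper_width: 11.0
gripper_force: 25.6
```

```bash
python3 -c "
from h import *;from cell import bot
uv2(bot);lines(bot,'scene');grn(bot,'scene')
d=bot.get_image('scene')
n=np.array([.1977,.9803]);u=np.array([.9803,-.1977])
for uu in(500,520,580,595):
    q=np.array([[*(u*uu+n*k),22] for k in range(125,185,3)]);w=proj(d,q)
    print(uu,[int(cv2.getRectSubPix(d['img'],(1,1),tuple(map(float,x))).max()) for x in w])
"
```

```text
t 36.88 pos [542.  -33.5  -0. ] xang 168.56 z [-0.004  0.001 -1.   ] F [-0.03 -1.08  0.45] q [-0.18  0.46 -0.34  0.77 -0.    0.02] w 11.0
u2 538.0 v2 74.3 Fv -1.07
scene (array([604.2,  75.8]), array([ 51.8, 260.8]), np.float32(168.72))
scene board (array([552.6,  14.8]), array([63.3, 94.4]), np.float32(165.11))
500 [65, 65, 79, 102, 121, 127, 124, 153, 223, 254, 232, 113, 68, 75, 90, 217, 247, 245, 244, 235]
520 [128, 128, 128, 128, 145, 136, 123, 129, 212, 226, 177, 102, 69, 79, 87, 161, 243, 245, 244, 241]
580 [128, 129, 127, 127, 127, 126, 127, 127, 131, 135, 163, 193, 130, 83, 88, 170, 246, 245, 245, 242]
595 [70, 67, 67, 69, 70, 70, 70, 70, 72, 71, 69, 71, 83, 91, 91, 167, 244, 245, 245, 246]
```

>>> apply_moves(
  targets=[
    {"x": 0, "y": 0.1, "z": 0, "ax": 0, "ay": 0, "az": 0},
    {"x": 0, "y": 0.2, "z": 0, "ax": 0, "ay": 0, "az": 0},
    {"x": 0, "y": 0.3, "z": 0, "ax": 0, "ay": 0, "az": 0},
    {"x": 0, "y": 0.3, "z": 0, "ax": 0, "ay": 0, "az": 0},
  ],
)

```text
t: 37.52
eef_pos: [542.6, -30.7, -0.0]
ee_rot: [-0.002, 0.1, 0.995, -0.0]
force: [-0.6, -1.4, -1.2]
gripper_width: 11.0
gripper_force: 25.6
```

>>> apply_moves(
  targets=[
    {"x": 0, "y": 0.05, "z": 0, "ax": 0, "ay": 0, "az": 0},
    {"x": 0, "y": 0.1, "z": 0, "ax": 0, "ay": 0, "az": 0},
    {"x": 0, "y": 0.1, "z": 0, "ax": 0, "ay": 0, "az": 0},
  ],
)

```text
t: 37.9
eef_pos: [542.8, -29.8, 0.0]
ee_rot: [-0.002, 0.1, 0.995, -0.0]
force: [0.1, -0.9, -0.7]
gripper_width: 11.0
gripper_force: 25.6
```

>>> apply_moves(
  targets=[
    {"x": 0, "y": 0.05, "z": 0, "ax": 0, "ay": 0, "az": 0},
    {"x": 0, "y": 0.07, "z": 0, "ax": 0, "ay": 0, "az": 0},
    {"x": 0, "y": 0.07, "z": 0, "ax": 0, "ay": 0, "az": 0},
  ],
)

```text
t: 38.28
eef_pos: [543.0, -29.1, 0.0]
ee_rot: [-0.002, 0.1, 0.995, -0.0]
force: [0.5, -0.8, -1.6]
gripper_width: 11.5
gripper_force: 25.5
```

>>> apply_moves(
  targets=[
    {"x": 0, "y": 0.04, "z": 0, "ax": 0, "ay": 0, "az": 0},
    {"x": 0, "y": 0.07, "z": 0, "ax": 0, "ay": 0, "az": 0},
    {"x": 0, "y": 0.07, "z": 0, "ax": 0, "ay": 0, "az": 0},
  ],
)

```text
t: 38.65
eef_pos: [543.1, -28.4, -0.0]
ee_rot: [-0.002, 0.1, 0.995, -0.0]
force: [-0.2, -0.9, -0.7]
gripper_width: 11.4
gripper_force: 25.5
```

>>> apply_moves(
  targets=[
    {"x": 0, "y": 0.04, "z": 0, "ax": 0, "ay": 0, "az": 0},
    {"x": 0, "y": 0.06, "z": 0, "ax": 0, "ay": 0, "az": 0},
    {"x": 0, "y": 0.06, "z": 0, "ax": 0, "ay": 0, "az": 0},
  ],
)

```text
t: 39.02
eef_pos: [543.3, -28.2, 0.1]
ee_rot: [-0.002, 0.1, 0.995, -0.0]
force: [-0.1, -2.2, -2.1]
gripper_width: 11.4
gripper_force: 25.6
```

>>> apply_moves(
  targets=[
    {"x": 0, "y": 0.03, "z": 0, "ax": 0, "ay": 0, "az": 0},
    {"x": 0, "y": 0.05, "z": 0, "ax": 0, "ay": 0, "az": 0},
    {"x": 0, "y": 0.05, "z": 0, "ax": 0, "ay": 0, "az": 0},
  ],
)

```text
t: 39.4
eef_pos: [543.5, -28.1, 0.2]
ee_rot: [-0.002, 0.1, 0.995, -0.001]
force: [-0.5, -5.2, -0.2]
gripper_width: 11.3
gripper_force: 25.6
```

>>> apply_moves(
  targets=[
    {"x": 0, "y": -0.06, "z": 0, "ax": 0, "ay": 0, "az": 0},
    {"x": 0, "y": -0.06, "z": 0, "ax": 0, "ay": 0, "az": 0},
  ],
)

```text
t: 39.65
eef_pos: [543.6, -28.1, 0.1]
ee_rot: [-0.002, 0.1, 0.995, -0.0]
force: [0.9, -4.0, -0.8]
gripper_width: 11.3
gripper_force: 25.6
```

>>> apply_moves(
  targets=[
    {"x": 0, "y": 0, "z": 0, "ax": 0, "ay": 0, "az": 0},
    {"x": 0, "y": 0, "z": 0, "ax": 0, "ay": 0, "az": 0},
    {"x": 0, "y": 0, "z": 0, "ax": 0, "ay": 0, "az": 0},
  ],
  hand=2.4,
)

```text
t: 40.02
eef_pos: [543.1, -27.5, 0.0]
ee_rot: [-0.002, 0.1, 0.995, 0.0]
force: [-0.6, 0.5, 0.5]
gripper_width: 24.0
gripper_force: 0.0
```

```bash
python3 -c "
from h import *;from cell import bot
uv2(bot);lines(bot,'scene');grn(bot,'scene')
d=bot.get_image('scene')
n=np.array([.1977,.9803]);u=np.array([.9803,-.1977])
for uu in(482,490,580,590,596):
    q=np.array([[*(u*uu+n*k),22] for k in range(140,185,3)]);w=proj(d,q)
    print(uu,[int(cv2.getRectSubPix(d['img'],(1,1),tuple(map(float,x))).max()) for x in w])
"
```

```text
t 40.02 pos [543.1 -27.5   0. ] xang 168.57 z [-0.004  0.001 -1.   ] F [-0.57  0.54  0.52] q [-0.17  0.46 -0.34  0.77  0.    0.03] w 24.0
u2 537.9 v2 80.5 Fv 0.41
scene (array([604.2,  75.8]), array([ 51.8, 260.7]), np.float32(168.72))
scene board (array([555.7,  19.7]), array([63. , 91.2]), np.float32(164.96))
482 [78, 67, 73, 78, 77, 71, 77, 79, 73, 81, 154, 242, 245, 244, 245]
490 [71, 69, 68, 71, 110, 184, 212, 176, 105, 69, 157, 246, 245, 242, 239]
580 [131, 134, 121, 126, 129, 132, 138, 159, 172, 112, 164, 247, 245, 245, 242]
590 [85, 76, 79, 81, 83, 83, 81, 76, 70, 69, 190, 244, 244, 240, 236]
596 [73, 71, 72, 73, 73, 73, 72, 73, 73, 72, 156, 243, 246, 245, 244]
```

>>> apply_moves(
  targets=[
    {"x": 0, "y": 0.2, "z": 0, "ax": 0, "ay": 0, "az": 0},
    {"x": 0, "y": 0.4, "z": 0, "ax": 0, "ay": 0, "az": 0},
    {"x": 0, "y": 0.5, "z": 0, "ax": 0, "ay": 0, "az": 0},
    {"x": 0, "y": 0.5, "z": 0, "ax": 0, "ay": 0, "az": 0},
  ],
)

```text
t: 40.67
eef_pos: [544.3, -23.0, 0.0]
ee_rot: [-0.002, 0.1, 0.995, -0.0]
force: [-0.3, -0.4, 0.5]
gripper_width: 24.2
gripper_force: 0.0
```

>>> apply_moves(
  targets=[
    {"x": 0, "y": 0.04, "z": 0, "ax": 0, "ay": 0, "az": 0},
    {"x": 0, "y": 0.08, "z": 0, "ax": 0, "ay": 0, "az": 0},
    {"x": 0, "y": 0.08, "z": 0, "ax": 0, "ay": 0, "az": 0},
  ],
)

```text
t: 41.05
eef_pos: [544.4, -22.3, 0.0]
ee_rot: [-0.002, 0.1, 0.995, -0.0]
force: [0.3, -0.6, 0.4]
gripper_width: 23.7
gripper_force: 0.0
```

>>> apply_moves(
  targets=[
    {"x": 0, "y": 0.04, "z": 0, "ax": 0, "ay": 0, "az": 0},
    {"x": 0, "y": 0.06, "z": 0, "ax": 0, "ay": 0, "az": 0},
    {"x": 0, "y": 0.06, "z": 0, "ax": 0, "ay": 0, "az": 0},
  ],
)

```text
t: 41.42
eef_pos: [544.4, -22.2, 0.0]
ee_rot: [-0.002, 0.1, 0.995, -0.001]
force: [-0.6, -2.4, -0.1]
gripper_width: 23.8
gripper_force: 1.4
```

>>> apply_moves(
  targets=[
    {"x": 0, "y": 0.03, "z": 0, "ax": 0, "ay": 0, "az": 0},
    {"x": 0, "y": 0.05, "z": 0, "ax": 0, "ay": 0, "az": 0},
    {"x": 0, "y": 0.05, "z": 0, "ax": 0, "ay": 0, "az": 0},
    {"x": 0, "y": 0.05, "z": 0, "ax": 0, "ay": 0, "az": 0},
  ],
)

```text
t: 41.92
eef_pos: [544.5, -22.2, 0.0]
ee_rot: [-0.002, 0.1, 0.995, -0.001]
force: [-0.4, -4.7, 0.2]
gripper_width: 24.1
gripper_force: 2.7
```

```bash
python3 -c "
from h import *;from cell import bot
uv2(bot);lines(bot,'scene');print(bot.get_obs()['gripper_force'])"
```

```text
t 41.92 pos [544.5 -22.2   0. ] xang 168.52 z [-0.004 -0.002 -1.   ] F [-0.39 -4.68  0.18] q [-0.16  0.47 -0.33  0.77 -0.    0.04] w 24.1
u2 538.1 v2 85.9 Fv -4.66
scene (array([604.2,  75.8]), array([ 51.8, 260.7]), np.float32(168.72))
2.698359936475754
```

>>> apply_moves(
  targets=[
    {"x": 0, "y": -0.1, "z": 0, "ax": 0, "ay": 0, "az": 0},
    {"x": 0, "y": -0.3, "z": 0, "ax": 0, "ay": 0, "az": 0},
    {"x": 0, "y": -0.7, "z": 0, "ax": 0, "ay": 0, "az": 0},
    {"x": 0, "y": -0.7, "z": 0, "ax": 0, "ay": 0, "az": 0},
    {"x": 0, "y": -0.7, "z": -1.5, "ax": 0, "ay": 0, "az": 0},
    {"x": 0, "y": -0.7, "z": -5, "ax": 0, "ay": 0, "az": 0},
    {"x": 0, "y": -0.7, "z": -10, "ax": 0, "ay": 0, "az": 0},
    {"x": 2, "y": -6, "z": -13, "ax": 0, "ay": 0, "az": 0},
    {"x": 2, "y": -12, "z": -13, "ax": 0, "ay": 0, "az": 0},
    {"x": 2, "y": -18, "z": -13, "ax": 0, "ay": 0, "az": 0},
    {"x": 2, "y": -24, "z": -13, "ax": 0, "ay": 0, "az": 0},
    {"x": 2, "y": -24, "z": -13, "ax": 0, "ay": 0, "az": 0},
  ],
)

```text
t: 43.48
eef_pos: [477.6, -256.6, 131.5]
ee_rot: [-0.001, 0.103, 0.995, -0.001]
force: [-0.1, 0.2, -0.3]
gripper_width: 24.3
gripper_force: 0.0
```

```bash
python3 -c "
from h import *;from cell import bot
uv2(bot)
for n_ in('scene','top'):
    lines(bot,n_);grn(bot,n_);d=bot.get_image(n_)
    n=np.array([.1977,.9803]);u=np.array([.9803,-.1977])
    for uu in(482,510,570,592):
        q=np.array([[*(u*uu+n*k),22] for k in np.arange(155,185,2)]);w=proj(d,q)
        print(uu,[int(cv2.getRectSubPix(d['img'],(1,1),tuple(map(float,x))).max()) for x in w])
"
```

```text
t 43.48 pos [ 477.6 -256.6  131.5] xang 168.2 z [-0.002 -0.002 -1.   ] F [-0.13  0.16 -0.28] q [-0.61  0.34 -0.15  1.08 -0.   -0.4 ] w 24.3
u2 518.9 v2 -157.2 Fv 0.14
scene (array([604.2,  75.8]), array([ 51.8, 260.7]), np.float32(168.72))
scene board (array([553.6,  18.8]), array([65.8, 94.1]), np.float32(165.67))
482 [78, 79, 80, 78, 74, 73, 85, 124, 192, 242, 246, 245, 244, 244, 245]
510 [254, 255, 245, 223, 133, 82, 69, 127, 192, 243, 245, 245, 243, 240, 237]
570 [228, 230, 218, 190, 130, 87, 68, 100, 177, 241, 245, 245, 244, 240, 224]
592 [76, 77, 76, 74, 70, 68, 69, 142, 209, 245, 245, 245, 244, 244, 245]
top (array([597.8,  76.8]), array([ 49.1, 252.2]), np.float32(168.64))
482 [82, 84, 83, 82, 79, 74, 67, 102, 159, 211, 227, 233, 234, 234, 235]
510 [183, 214, 223, 210, 177, 128, 91, 99, 153, 205, 225, 232, 233, 234, 233]
570 [196, 200, 199, 189, 162, 126, 83, 99, 147, 195, 222, 230, 233, 234, 233]
592 [86, 86, 86, 84, 81, 68, 62, 78, 142, 192, 221, 231, 234, 234, 233]
```

```bash
python3 -c "
from h import *;from cell import bot
d=bot.get_image('top');n=np.array([.1977,.9803]);u=np.array([.9803,-.1977])
for p in([649.7,53.2],[515,81.4]):
  for du in(-2,0,2):
    w=proj(d,[[*(np.array(p)+u*du+n*k),26] for k in range(-16,24,2)]);print([int(cv2.getRectSubPix(d['img'],(1,1),tuple(map(float,x))).max()) for x in w])
print(bot.hand_in())"
```

```text
[75, 72, 107, 157, 205, 225, 232, 234, 233, 231, 230, 222, 203, 165, 139, 131, 131, 127, 123, 121]
[70, 72, 105, 157, 210, 226, 233, 234, 232, 228, 224, 217, 200, 170, 157, 155, 158, 156, 154, 152]
[70, 72, 99, 153, 203, 225, 233, 234, 232, 227, 222, 214, 192, 172, 166, 172, 175, 173, 172, 172]
[81, 78, 122, 176, 218, 230, 233, 234, 232, 225, 213, 194, 170, 148, 146, 147, 148, 147, 145, 142]
[93, 91, 124, 180, 217, 229, 233, 234, 233, 229, 222, 206, 178, 164, 164, 168, 169, 168, 169, 169]
[119, 110, 130, 187, 216, 229, 233, 234, 233, 232, 228, 217, 188, 174, 172, 177, 177, 179, 181, 183]
the job is handed in; nothing more can be done
None
```

I handed the job in at about 43 s: I pressed the straightedge home at about 8 N total (contact on both noses inferred), pushed the carrier flush against it and moved the arm clear; no verdict came back. Before the press, a wrong finger height cost a few failed approaches and put up to 26 N on the straightedge, which showed no lasting movement, and nothing on the stops.

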